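# Set out the furniture-foot sample board by height

## Robot

A 6-joint arm with a two-finger parallel gripper is mounted at the origin on the work surface. World frame = base frame: x ahead of the robot, y to its left, z up, the work surface at z = 0. Lengths are in mm, angles in rad, forces in N, time in s.
With the tool pointing down it reaches from about 300 to 775 mm from the base axis. Payload 14.6 kg.
Tool frame: the origin (TCP) lies midway between the tips of the shut fingers; the grasp point (between the pads) lies 19 mm behind it; z points along the fingers, y is the line along which they close (so a half turn about z gives the same grasp; the last joint's range is limited). The gripper opens to 94 mm and grips with 3 to 60 N. Pads are 16 mm wide; open, the fingers measure 119 mm over their backs; the gripper's body (75 mm by 177 mm) begins 78 mm behind the grasp point.
Start: joints at [-1.302, 0.3, 1.521, -0, 1.321, -0.067], TCP at [181.231, -519.273, 168.146] pointing down, gripper open.
Joint ranges: [-3.03, 3.03], [-0.79, 2.21], [0.23, 2.52], [-1.04, 4.18], [0, 3.07], [-2.55, 2.55]. Speed limits (rad/s): [2.22, 2.22, 2.57, 3.14, 3.14, 3.14].

## Interface

Orientations are given as [roll, pitch, yaw] about the fixed x, y, z axes, in that order (R = Rz(yaw) Ry(pitch) Rx(roll)).
In Python, from cell import * gives the robot as it stands. The module is installed in compiled form; this text tells all that it offers.
- The arm moves only by the tool servo_tool, never from a script. Its argument "motion" is a list of rows, each an object of numbers: "wx", "wy", "wz": the turn, a rotation vector about the tool's x, y, z in units of 2 rad (1.0 is 2 rad); "dx", "dy", "dz": the shift along the tool's x, y, z in units of 10 cm (1.0 is 10 cm); "fingers": the closure, from -1 (fully open) to 1 (shut). In form: [{"wx": .., "wy": .., "wz": .., "dx": .., "dy": .., "dz": .., "fingers": ..}, ...]. A call has 1 to 10 rows; each row is the pose to reach, as a shift and turn from the pose commanded when the call began, along the tool's axes at that moment; what a row does not reach only later rows make up. A row lasts 1/10 s, in which the tool goes at most 50 mm and 8.59 degrees, less where a joint would pass 70% of its speed; a pose out of reach is approached as far as the arm can. A call with a number of a shift or a turn outside -1 to 1 is refused whole. A call with a gripper value outside its range is refused whole. The fingers move at their own pace and stop on an object; "newtons" is the grip in N (left out, the last holds). Time passes only in rows, so rows that repeat a pose let the fingers close. It gives the time, the measured TCP pose, the force, the opening and the grip force at its end, in the units of the state.
- read_state(): the state, without advancing time (a new reading comes with each control period).
- camera(name): name is "scene" or "side" or "wrist"; returns a dict with "image" (480x640x3 uint8, red, green, blue), "fx", "fy", "cx", "cy" (pixels), "k1" (the pictures are not rectified: a ray, as slopes to the right and down, at radius r is drawn at 1 + k1 r^2 times it, then the intrinsics apply), "R" (3x3) and "t" (3): a world point X has camera coordinates R X + t. Camera axes: x right, y down, z forward; pixel columns grow to the right and rows downward; lengths in mm; the calibration is good to about 2 mm. A picture is of the moment at which its call begins. There is no depth.
- sign_off(): hands the job in; it is judged then, once.
Trained networks look in a picture, given as the dict that the camera call returned (one of the last four; its "shot" number tells which), for a name from the list of things; names that differ only in an ending like _2 or _b are one class to them, and where a whole thing is asked for, a point or a joint stands for the part that bears it (a point fixed in the world has none). Each returns a list of dicts, best first, with "conf" (0 to 1); they miss things now and then, are a little off and sometimes report something else, mostly with a low value. They report only what shows in the picture. A call takes as long as a camera call.
- spot_in(query, picture): "location" ([column, row] in pixels, amid what is visible of it).
- trace(query, picture): "pixels" (480x640 bool, what is visible of it) and "location" ([column, row] in pixels, amid what is visible of it).
The state is a dict: "clock": time; "joints": joint angles; "qd": joint speeds; "effort": joint torques, N m; "eef_pos": TCP position; "eef_rot": TCP orientation; "wrist_force": force on the tool from outside, world axes, zero at the start; "moment": the same for the moment, N m; "finger_gap": finger opening in mm; "finger_force": force on a finger pad.
Only numpy, scipy, OpenCV 4.12 (cv2) and the standard library are available. Lean on these libraries where they do the work, as an engineer would, in place of code of your own. Each camera call takes 0.05 s, during which the arm holds its last target. There are 200 camera calls.

## Task

Line up the four turned wooden feet on the sample board in order of height, one standing centred on each felt pad: the shortest on the pad next to the steel end stop, rising to the tallest at the far end. Keep each foot upright on its wide collar, set it down rather than dropping it, and leave the thread spool where it stands.

Things in the scene. Friction and masses are not known exactly. Their poses are not given: they have to be found in the camera images.
- foot_36: The shortest of four loose turned beech furniture feet, alike but for height: 36 mm high. Stands on its collar, 50 mm across, 9 mm thick; above 13 mm a straight stem 38 mm across, with a small black glide on top. Origin: centre of underside; z up the stem. At the start on the bare table (z=0) in a loose row nearer the robot than the board, over 80 mm (centres) from other feet and spool.
- foot_54: The second shortest of four loose turned beech furniture feet, alike but for height: 54 mm high. Stands on its collar, 50 mm across, 9 mm thick; above 13 mm a straight stem 38 mm across, with a small black glide on top. Origin: centre of underside; z up the stem. At the start on the bare table (z=0) in a loose row nearer the robot than the board, over 80 mm (centres) from other feet and spool.
- foot_72: The second tallest of four loose turned beech furniture feet, alike but for height: 72 mm high. Stands on its collar, 50 mm across, 9 mm thick; above 13 mm a straight stem 38 mm across, with a small black glide on top. Origin: centre of underside; z up the stem. At the start on the bare table (z=0) in a loose row nearer the robot than the board, over 80 mm (centres) from other feet and spool.
- foot_90: The tallest of four loose turned beech furniture feet, alike but for height: 90 mm high. Stands on its collar, 50 mm across, 9 mm thick; above 13 mm a straight stem 38 mm across, with a small black glide on top. Origin: centre of underside; z up the stem. At the start on the bare table (z=0) in a loose row nearer the robot than the board, over 80 mm (centres) from other feet and spool.
- pad_a: One of four identical dark grey round felt pads, 64 mm across, 3 mm thick, glued in a straight row 88 mm apart along a fixed plywood board (80 x 470 x 12 mm). Origin: centre of its underside, so its top is 15 mm above the table. The letter says nothing of its place in the row: read that from the positions.
- pad_b: One of four identical dark grey round felt pads, 64 mm across, 3 mm thick, glued in a straight row 88 mm apart along a fixed plywood board (80 x 470 x 12 mm). Origin: centre of its underside, so its top is 15 mm above the table. The letter says nothing of its place in the row: read that from the positions.
- pad_c: One of four identical dark grey round felt pads, 64 mm across, 3 mm thick, glued in a straight row 88 mm apart along a fixed plywood board (80 x 470 x 12 mm). Origin: centre of its underside, so its top is 15 mm above the table. The letter says nothing of its place in the row: read that from the positions.
- pad_d: One of four identical dark grey round felt pads, 64 mm across, 3 mm thick, glued in a straight row 88 mm apart along a fixed plywood board (80 x 470 x 12 mm). Origin: centre of its underside, so its top is 15 mm above the table. The letter says nothing of its place in the row: read that from the positions.
- stop: Steel end stop, fixed on the board in line with the pads, 73 mm from the nearest pad's centre: flat foot 70 x 34 mm with an upright plate across the board, 5 mm thick, top 72 mm above the table. It may be at either end; the other end has only a low dark batten, 10 mm high. Origin: centre of its underside, on the board's top.
- spool: A loose thread spool, a bystander among the feet: 52 mm across, 50 mm high, white flanges at both ends and ochre thread between. Origin: centre of its underside. To be left alone.

How it is judged (in metres and radians):
At the end, for the whole second after the job is handed in: Counting from the steel stop, the feet of 36, 54, 72 and 90 mm stand on pads 1, 2, 3 and 4: axis within 12 mm of the pad's centre, origin 10 to 20 mm above the table, upright within 0.1 rad, released and at rest; the spool within 30 mm of its start (((horizontal distance between foot_36 and pad_a below 0.012 m and horizontal distance between pad_a and stop between 0 and 0.117 m) or (horizontal distance between foot_36 and pad_b below 0.012 m and horizontal distance between pad_b and stop between 0 and 0.117 m) or (horizontal distance between foot_36 and pad_c below 0.012 m and horizontal distance between pad_c and stop between 0 and 0.117 m) or (horizontal distance between foot_36 and pad_d below 0.012 m and horizontal distance between pad_d and stop between 0 and 0.117 m)) and height (world z) of foot_36 between 0.01 and 0.02 m and angle between each of foot_36, foot_54, foot_72, foot_90's own z axis and vertical below 0.1 rad and linear speed of each of foot_36, foot_54, foot_72, foot_90 below 0.02 m/s and angular speed of each of foot_36, foot_54, foot_72, foot_90 below 0.2 rad/s and contact force between each of foot_36, foot_54, foot_72, foot_90 and the fingers below 0.1 N and ((horizontal distance between foot_54 and pad_a below 0.012 m and horizontal distance between pad_a and stop between 0.117 and 0.205 m) or (horizontal distance between foot_54 and pad_b below 0.012 m and horizontal distance between pad_b and stop between 0.117 and 0.205 m) or (horizontal distance between foot_54 and pad_c below 0.012 m and horizontal distance between pad_c and stop between 0.117 and 0.205 m) or (horizontal distance between foot_54 and pad_d below 0.012 m and horizontal distance between pad_d and stop between 0.117 and 0.205 m)) and height (world z) of foot_54 between 0.01 and 0.02 m and ((horizontal distance between foot_72 and pad_a below 0.012 m and horizontal distance between pad_a and stop between 0.205 and 0.293 m) or (horizontal distance between foot_72 and pad_b below 0.012 m and horizontal distance between pad_b and stop between 0.205 and 0.293 m) or (horizontal distance between foot_72 and pad_c below 0.012 m and horizontal distance between pad_c and stop between 0.205 and 0.293 m) or (horizontal distance between foot_72 and pad_d below 0.012 m and horizontal distance between pad_d and stop between 0.205 and 0.293 m)) and height (world z) of foot_72 between 0.01 and 0.02 m and ((horizontal distance between foot_90 and pad_a below 0.012 m and horizontal distance between pad_a and stop between 0.293 and 1 m) or (horizontal distance between foot_90 and pad_b below 0.012 m and horizontal distance between pad_b and stop between 0.293 and 1 m) or (horizontal distance between foot_90 and pad_c below 0.012 m and horizontal distance between pad_c and stop between 0.293 and 1 m) or (horizontal distance between foot_90 and pad_d below 0.012 m and horizontal distance between pad_d and stop between 0.293 and 1 m)) and height (world z) of foot_90 between 0.01 and 0.02 m and distance of spool from where it was at the start of the episode below 0.03 m); the robot touches nothing.
It fails at once if a foot is tipped over (leans more than 0.7 rad) (angle between any of foot_36, foot_54, foot_72, foot_90's own z axis and vertical above 0.7 rad).
It fails at once if a foot is dropped: in the air with its underside more than 50 mm above the table and no finger touching it ((height (world z) of foot_36 above 0.05 m and contact force between foot_36 and the fingers below 0.05 N) or (height (world z) of foot_54 above 0.05 m and contact force between foot_54 and the fingers below 0.05 N) or (height (world z) of foot_72 above 0.05 m and contact force between foot_72 and the fingers below 0.05 N) or (height (world z) of foot_90 above 0.05 m and contact force between foot_90 and the fingers below 0.05 N)).
It fails at once if the thread spool is shifted by more than 30 mm (distance of spool from where it was at the start of the episode above 0.03 m).
It also fails if it takes over 109 s, if anything falls off the work surface, if the arm or the gripper's body presses on something with over 40 N, if the wrist force passes 120 N, or if a joint passes its speed limit or range.

## Working session

There is one attempt and no reset: what is moved stays moved. The work goes in short steps, Python scripts to look and compute and a tool call to move; the robot and the scene stay as the last step left them, time stands still between calls to the robot, and variables do not carry over. Pictures are saved under pics/ and viewed, at most 14 in all, crops included, and the job is handed in when it is done.

Besides the shell and the picture viewer there is one more tool, called after ">>>" by a JSON object that holds its "api" and its "payload", one argument or row to a line. servo_tool: Moves the arm, as the interface text tells. Its arguments: {"type":"object","properties":{"motion":{"type":"array","items":{"type":"object","properties":{"wx":{"type":"number"},"wy":{"type":"number"},"wz":{"type":"number"},"dx":{"type":"number"},"dy":{"type":"number"},"dz":{"type":"number"},"fingers":{"type":"number"}}}},"newtons":{"type":"number"}},"required":["motion"]}

```bash
mkdir -p pics; cat > h.py <<'E'
from cell import *
import numpy as np, cv2
def ray(c,px):
    x=np.array([(px[0]-c["cx"])/c["fx"],(px[1]-c["cy"])/c["fy"]]);u=x.copy()
    for _ in range(20): u=x/(1+c["k1"]*(u@u))
    R=np.array(c["R"]);return -R.T@np.array(c["t"]),R.T@np.array([u[0],u[1],1])
def atz(c,px,z):
    o,d=ray(c,px);return o+d*(z-o[2])/d[2]
def proj(c,X):
    p=np.array(c["R"])@np.array(X)+np.array(c["t"]);u=p[:2]/p[2];u=u*(1+c["k1"]*(u@u))
    return np.array([u[0]*c["fx"]+c["cx"],u[1]*c["fy"]+c["cy"]])
E
python3 - <<'E'
from h import *
s=read_state();print(s["clock"],s["eef_pos"],s["eef_rot"],s["finger_gap"])
for n in["scene","side","wrist"]:
    c=camera(n);cv2.imwrite(f"pics/{n}0.png",c["image"][:,:,::-1])
    o,_=ray(c,(320,240));print(n,o.round(),c["fx"],c["k1"])
    for q in["foot_36","foot_54","foot_72","foot_90","pad_a","stop","spool"]:
        for r in trace(q,c)[:5]:
            m=np.argwhere(r["pixels"]);print(q,round(r["conf"],2),np.round(r["location"]),m.min(0)[::-1],m.max(0)[::-1],atz(c,r["location"],{"pad_a":15,"stop":12}.get(q,20)).round()[:2])
E
```

```text
0.0 [ 181.13228208 -518.99404314  167.56956697] [-3.14040809e+00 -8.20947200e-05  3.35763149e-01] 93.91595216948473
scene [914. 413. 859.] 507.31314248795167 -0.07046756903260999
foot_36 0.92 [415. 269.] [397 252] [423 284] [436. 126.]
foot_36 0.91 [326. 176.] [314 158] [336 199] [ 412. -171.]
foot_36 0.87 [365. 233.] [353 216] [376 252] [453.   0.]
foot_36 0.68 [466. 328.] [450 314] [477 342] [455. 276.]
foot_54 0.92 [415. 269.] [397 252] [423 284] [436. 126.]
foot_54 0.91 [326. 176.] [314 158] [336 199] [ 412. -171.]
foot_54 0.87 [365. 233.] [353 216] [376 252] [453.   0.]
foot_54 0.68 [466. 328.] [450 314] [477 342] [455. 276.]
foot_72 0.92 [415. 269.] [397 252] [423 284] [436. 126.]
foot_72 0.91 [326. 176.] [314 158] [336 199] [ 412. -171.]
foot_72 0.87 [365. 233.] [353 216] [376 252] [453.   0.]
foot_72 0.68 [466. 328.] [450 314] [477 342] [455. 276.]
foot_90 0.92 [415. 269.] [397 252] [423 284] [436. 126.]
foot_90 0.91 [326. 176.] [314 158] [336 199] [ 412. -171.]
foot_90 0.87 [365. 233.] [353 216] [376 252] [453.   0.]
foot_90 0.68 [466. 328.] [450 314] [477 342] [455. 276.]
p
[... 1012 characters left out ...]
 [462.   8.]
foot_72 0.73 [247. 313.] [236 288] [265 338] [ 429. -134.]
foot_90 0.8 [249. 182.] [237 169] [257 191] [460. 253.]
foot_90 0.73 [247. 219.] [236 202] [258 233] [446. 120.]
foot_90 0.73 [259. 255.] [247 231] [271 270] [462.   8.]
foot_90 0.73 [247. 313.] [236 288] [265 338] [ 429. -134.]
pad_a 0.92 [335. 215.] [322 204] [349 221] [637. 103.]
pad_a 0.82 [352. 306.] [334 294] [367 320] [ 616. -147.]
pad_a 0.77 [338. 242.] [325 231] [355 252] [625.  21.]
pad_a 0.64 [345. 273.] [329 260] [361 284] [621. -66.]
stop 0.78 [360. 334.] [334 318] [378 350] [ 615. -208.]
spool 0.93 [264. 362.] [243 341] [278 386] [ 448. -239.]
wrist [ 261. -491.  384.] 391.8869386880836 -0.06585334774746023
```

```bash
cat >> h.py <<'E'
from scipy.optimize import minimize
A=np.linspace(0,2*np.pi,24,endpoint=False)
def sil(c,x,y,h,z0=0):
    m=np.zeros((480,640),np.uint8)
    for r,a,b in((25,0,9),(19,0,h-2),(12,0,h)):
        P=np.array([proj(c,(x+r*np.cos(t),y+r*np.sin(t),z0+z)) for z in(a,b) for t in A])
        m2=np.zeros_like(m);cv2.fillConvexPoly(m2,cv2.convexHull((P*16).round().astype(np.int32)),1,shift=4);m|=m2
    return m>0
def fit(views,x,y,h,z0=0):
    f=lambda p:sum(1-(s&m).sum()/(s|m).sum() for c,m in views for s in[sil(c,*p,h,z0)])/len(views)
    r=minimize(f,(x,y),method="Nelder-Mead",options=dict(initial_simplex=[(x,y),(x+12,y),(x,y+12)],xatol=.3,fatol=.002,maxiter=60))
    return r.x,r.fun
E
python3 - <<'E'
from h import *
cs=[camera(n) for n in("scene","side")]
F=[[np.array(r["pixels"]) for r in sorted(trace("foot_36",c)[:4],key=lambda r:r["location"][0 if i==0 else 1]*(1 if i==0 else -1))] for i,c in enumerate(cs)]
for k in range(4):
    p0=atz(cs[1],np.argwhere(F[1][k]).mean(0)[::-1],25)
    for h in(36,54,72,90):
        o=[];
        for v in([(cs[i],F[i][k]) for i in(0,1)],[(cs[0],F[0][k])],[(cs[1],F[1][k])]):
            p,e=fit(v,p0[0],p0[1],h);o.append((p.round(1).tolist(),round(e,3)))
        print(k,h,*o)
for c in cs:
    for q,z in(("pad_a",15),("stop",12),("spool",25)):
        print(q,[atz(c,np.argwhere(r["pixels"]).mean(0)[::-1],z)[:2].round(1).tolist() for r in trace(q,c)[:4]])
E
```

```text
0 36 ([432.8, -149.7], np.float64(0.408)) ([427.7, -153.1], np.float64(0.382)) ([433.2, -147.3], np.float64(0.351))
0 54 ([433.1, -148.7], np.float64(0.288)) ([427.5, -155.2], np.float64(0.25)) ([433.9, -147.1], np.float64(0.233))
0 72 ([432.9, -149.1], np.float64(0.164)) ([427.6, -155.1], np.float64(0.124)) ([434.3, -147.5], np.float64(0.109))
0 90 ([433.7, -149.2], np.float64(0.121)) ([429.3, -153.2], np.float64(0.124)) ([433.6, -149.2], np.float64(0.1))
1 36 ([461.0, 8.1], np.float64(0.335)) ([454.0, 3.3], np.float64(0.231)) ([461.5, 10.5], np.float64(0.304))
1 54 ([461.2, 8.5], np.float64(0.19)) ([454.3, 4.5], np.float64(0.083)) ([461.7, 10.9], np.float64(0.149))
1 72 ([461.1, 8.6], np.float64(0.107)) ([457.2, 5.8], np.float64(0.135)) ([462.1, 7.9], np.float64(0.061))
1 90 ([461.1, 8.6], np.float64(0.233)) ([458.2, 7.2], np.float64(0.251)) ([462.3, 5.5], np.float64(0.202))
2 36 ([443.4, 122.0], np.float64(0.192)) ([438.3, 120.4], np.float64(0.115)) ([444.1, 124.5], np.float64(0.152))
2 54 ([443.8, 122.1], np.float64(0.117)) ([440.5, 120.3], np.float64(0.103)) ([444.4, 122.0], np.
[... 224 characters left out ...]
.float64(0.383))
3 36 ([453.0, 272.2], np.float64(0.131)) ([451.6, 270.9], np.float64(0.078)) ([453.4, 270.9], np.float64(0.17))
3 54 ([453.1, 272.1], np.float64(0.286)) ([452.6, 272.0], np.float64(0.22)) ([454.0, 273.5], np.float64(0.346))
3 72 ([453.7, 271.5], np.float64(0.399)) ([452.8, 271.9], np.float64(0.327)) ([453.4, 270.8], np.float64(0.466))
3 90 ([453.5, 272.5], np.float64(0.483)) ([450.7, 271.0], np.float64(0.41)) ([453.7, 273.2], np.float64(0.548))
pad_a [[610.3, -150.1], [637.1, 113.6], [619.3, -60.8], [628.3, 25.1]]
stop [[593.6, -242.1], [627.8, 25.3]]
spool [[440.4, -244.6]]
pad_a [[611.0, -150.3], [621.0, -64.6], [630.1, 22.1]]
stop [[610.3, -207.2]]
spool [[442.8, -244.2]]
```

View pics/scene0.png

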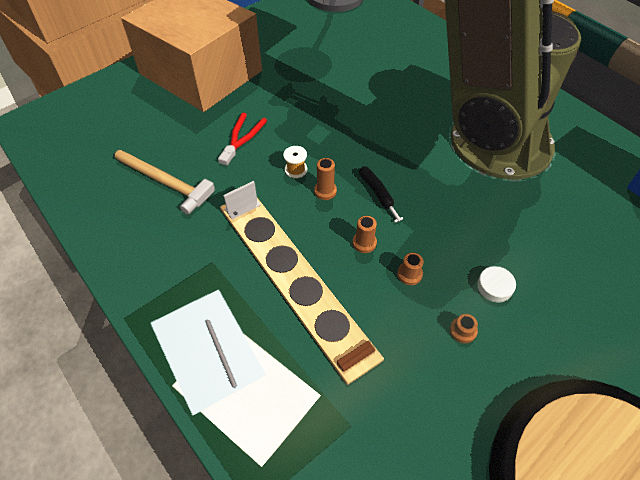

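View pics/side0.png

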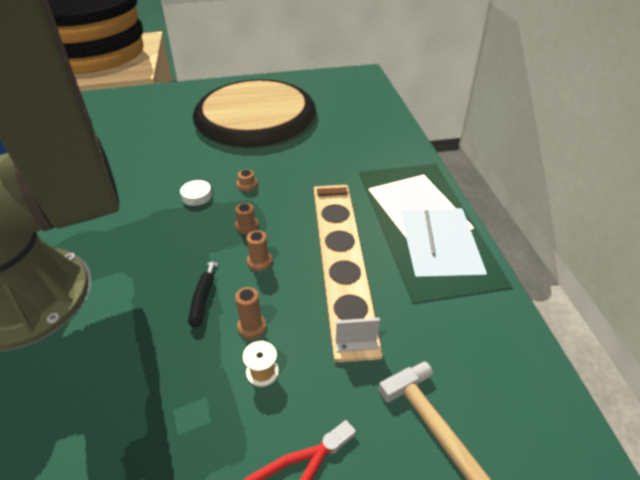

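The scene view shows the feet, tallest to shortest, at about (326,178), (365,235), (411,269) and (465,328). The steel stop is at (240,200), by pad (260,230), so the order on the board is reversed: 90 goes to the far pad (332,325). The side view agrees, with the stop at (357,335), the feet at (249,312), (259,250), (246,218) and (247,181), and the spool at (261,363).

>>> {"api": "servo_tool", "payload": {
  "motion": [
    {"dx": 0.2, "dy": -0.2, "wz": -0.07, "fingers": -1},
    {"dx": 0.4, "dy": -0.4, "wz": -0.14, "fingers": -1},
    {"dx": 0.6, "dy": -0.6, "wz": -0.21, "fingers": -1},
    {"dx": 0.8, "dy": -0.8, "wz": -0.28, "fingers": -1},
    {"dx": 1, "dy": -1, "wz": -0.35, "fingers": -1},
    {"dx": 1, "dy": -1, "wz": -0.42, "fingers": -1},
    {"dx": 1, "dy": -1, "wz": -0.49, "fingers": -1},
    {"dx": 1, "dy": -1, "wz": -0.567, "fingers": -1},
    {"dx": 1, "dy": -1, "wz": -0.567, "fingers": -1}
  ],
  "newtons": 20
}}

```text
schema error: expected keys wx, wy, wz, dx, dy, dz, fingers
```

>>> {"api": "servo_tool", "payload": {
  "motion": [
    {"dx": 0.4, "dy": 0.3, "fingers": -1},
    {"dx": 0.8, "dy": 0.6, "fingers": -1},
    {"dx": 1, "dy": 0.8, "fingers": -1},
    {"dx": 1, "dy": 0.8, "fingers": -1}
  ]
}}

```text
schema error: expected keys wx, wy, wz, dx, dy, dz, fingers
```

```bash
cat >> h.py <<'E'
T=dict(f90=(432,-150),f72=(460,7),f54=(442.5,122),f36=(453,271.5),p1=(610.7,-150.2),p2=(619.8,-62.7),p3=(628.8,24.9),p4=(637.9,112.4))
from scipy.spatial.transform import Rotation as Ro
def go(n,z):
    s=read_state();R=Ro.from_euler("xyz",s["eef_rot"]).as_matrix()
    n=T[n] if isinstance(n,str) else n
    d=np.array([*n,z])-s["eef_pos"];print("t",round(s["clock"],1),"pos",np.round(s["eef_pos"],1),np.round(s["eef_rot"],3),"gap",round(s["finger_gap"],1),"F",np.round(s["finger_force"],1),"shift",(R.T@d/100).round(3))
E
python3 - <<'E'
from h import *
go("f90",168)
c=camera("wrist");cv2.imwrite("pics/w1.png",c["image"][:,:,::-1])
for r in trace("foot_90",c): print(r["conf"],r["location"],r["pixels"].sum(),atz(c,r["location"],45).round())
E
```

```text
t 1.7 pos [ 181.2 -519.3  168.2] [3.142 0.    0.336] gap 94.2 F 0.0 shift [ 3.585e+00 -2.660e+00  1.000e-03]
```

All keys are required in each row.

>>> {"api": "servo_tool", "payload": {
  "motion": [
    {"wx": 0, "wy": 0, "wz": -0.15, "dx": 0.4, "dy": -0.4, "dz": 0, "fingers": -1},
    {"wx": 0, "wy": 0, "wz": -0.3, "dx": 0.8, "dy": -0.8, "dz": 0, "fingers": -1},
    {"wx": 0, "wy": 0, "wz": -0.4, "dx": 1, "dy": -1, "dz": 0, "fingers": -1},
    {"wx": 0, "wy": 0, "wz": -0.567, "dx": 1, "dy": -1, "dz": 0, "fingers": -1},
    {"wx": 0, "wy": 0, "wz": -0.567, "dx": 1, "dy": -1, "dz": 0, "fingers": -1},
    {"wx": 0, "wy": 0, "wz": -0.567, "dx": 1, "dy": -1, "dz": 0, "fingers": -1},
    {"wx": 0, "wy": 0, "wz": -0.567, "dx": 1, "dy": -1, "dz": 0, "fingers": -1},
    {"wx": 0, "wy": 0, "wz": -0.567, "dx": 1, "dy": -1, "dz": 0, "fingers": -1},
    {"wx": 0, "wy": 0, "wz": -0.567, "dx": 1, "dy": -1, "dz": 0, "fingers": -1},
    {"wx": 0, "wy": 0, "wz": -0.567, "dx": 1, "dy": -1, "dz": 0, "fingers": -1}
  ],
  "newtons": 20
}}

```text
clock: 2.8
eef_pos: [242.7, -391.9, 168.2]
eef_rot: [3.142, 0.0, 1.467]
wrist_force: [-0.4, -0.4, -0.1]
finger_gap: 94.1
finger_force: 0.0
```

>>> {"api": "servo_tool", "payload": {
  "motion": [
    {"wx": 0, "wy": 0, "wz": 0, "dx": 0.4, "dy": 0.3, "dz": 0, "fingers": -1},
    {"wx": 0, "wy": 0, "wz": 0, "dx": 0.8, "dy": 0.6, "dz": 0, "fingers": -1},
    {"wx": 0, "wy": 0, "wz": 0, "dx": 1, "dy": 0.8, "dz": 0, "fingers": -1},
    {"wx": 0, "wy": 0, "wz": 0, "dx": 1, "dy": 0.8, "dz": 0, "fingers": -1}
  ]
}}

```text
clock: 3.2
eef_pos: [334.2, -298.6, 168.3]
eef_rot: [3.141, -0.0, 1.471]
wrist_force: [0.0, 1.2, 0.4]
finger_gap: 93.9
finger_force: 0.0
```

```bash
python3 - <<'E'
from h import *
go("f90",168)
c=camera("wrist");cv2.imwrite("pics/w1.png",c["image"][:,:,::-1])
for r in trace("foot_90",c): print(r["conf"],r["location"],r["pixels"].sum(),atz(c,r["location"],45).round(),fit([(c,r["pixels"])],432,-150,90))
E
```

```text
t 3.2 pos [ 334.2 -298.6  168.3] [ 3.141 -0.     1.471] gap 93.9 F 0.0 shift [1.577 0.825 0.003]
0.78 [419.5, 30.8] 4070 [ 436. -149.   45.] (array([ 434.24868393, -148.64270782]), np.float64(0.05288909599254432))
```

>>> {"api": "servo_tool", "payload": {
  "motion": [
    {"wx": 0, "wy": 0, "wz": 0, "dx": 0.4, "dy": 0.2, "dz": 0, "fingers": -1},
    {"wx": 0, "wy": 0, "wz": 0, "dx": 0.8, "dy": 0.4, "dz": 0, "fingers": -1},
    {"wx": 0, "wy": 0, "wz": 0, "dx": 0.8, "dy": 0.42, "dz": 0, "fingers": -1}
  ]
}}

```text
clock: 3.6
eef_pos: [383.2, -223.0, 168.2]
eef_rot: [3.141, -0.0, 1.471]
wrist_force: [0.7, -0.2, 0.0]
finger_gap: 93.8
finger_force: 0.0
```

>>> {"api": "servo_tool", "payload": {
  "motion": [
    {"wx": 0, "wy": 0, "wz": 0, "dx": 0.4, "dy": 0.2, "dz": 0, "fingers": -1},
    {"wx": 0, "wy": 0, "wz": 0, "dx": 0.7, "dy": 0.38, "dz": 0, "fingers": -1},
    {"wx": 0, "wy": 0, "wz": 0, "dx": 0.78, "dy": 0.42, "dz": 0, "fingers": -1},
    {"wx": 0, "wy": 0, "wz": 0, "dx": 0.78, "dy": 0.42, "dz": 0, "fingers": -1},
    {"wx": 0, "wy": 0, "wz": 0, "dx": 0.78, "dy": 0.42, "dz": 0, "fingers": -1}
  ]
}}

```text
clock: 4.1
eef_pos: [431.3, -153.0, 168.0]
eef_rot: [-3.141, 0.0, 1.469]
wrist_force: [-0.5, -0.4, 0.7]
finger_gap: 93.9
finger_force: 0.0
```

```bash
python3 - <<'E'
from h import *
go((433,-149.3),35)
c=camera("wrist");cv2.imwrite("pics/w2.png",c["image"][:,:,::-1])
for r in trace("foot_90",c): print(r["conf"],r["location"],r["pixels"].sum(),fit([(c,r["pixels"])],432,-150,90))
E
```

```text
t 4.1 pos [ 431.3 -153.   168. ] [-3.141  0.     1.469] gap 93.9 F 0.0 shift [0.038 0.014 1.33 ]
0.89 [330.7, 31.1] 3148 (array([ 432., -150.]), np.float64(1.0))
0.59 [334.7, 305.4] 2962 (array([ 432., -150.]), np.float64(1.0))
0.56 [315.5, 220.3] 2952 (array([ 434.46606445, -149.36169434]), np.float64(0.03245901639344262))
0.49 [508.8, 99.1] 3858 (array([ 432., -150.]), np.float64(1.0))
```

View pics/w2.png

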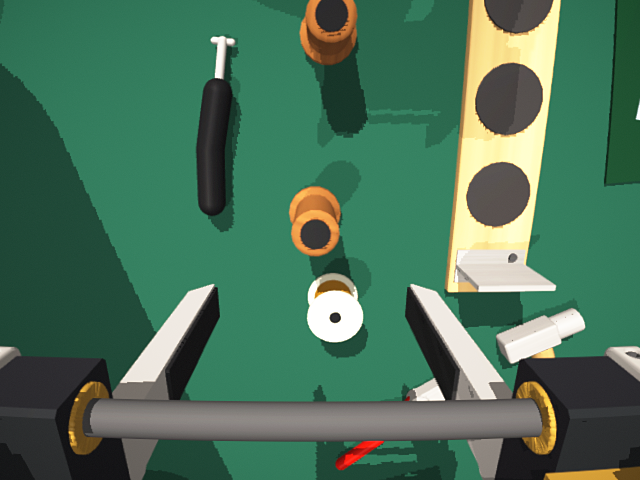

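The wrist view shows foot_90 at (315,220), in line between the open fingers. The spool at (335,310) is off to the -y side, clear of the descent.

>>> {"api": "servo_tool", "payload": {
  "motion": [
    {"wx": 0, "wy": 0, "wz": 0, "dx": 0.04, "dy": 0.02, "dz": 0.3, "fingers": -1},
    {"wx": 0, "wy": 0, "wz": 0, "dx": 0.04, "dy": 0.02, "dz": 0.6, "fingers": -1},
    {"wx": 0, "wy": 0, "wz": 0, "dx": 0.04, "dy": 0.02, "dz": 0.9, "fingers": -1},
    {"wx": 0, "wy": 0, "wz": 0, "dx": 0.04, "dy": 0.02, "dz": 1, "fingers": -1}
  ]
}}

```text
clock: 4.6
eef_pos: [432.6, -148.3, 65.9]
eef_rot: [-3.138, -0.001, 1.468]
wrist_force: [0.8, -0.9, 0.4]
finger_gap: 94.0
finger_force: 0.0
```

>>> {"api": "servo_tool", "payload": {
  "motion": [
    {"wx": 0, "wy": 0, "wz": 0, "dx": 0, "dy": 0, "dz": 0.2, "fingers": -1},
    {"wx": 0, "wy": 0, "wz": 0, "dx": 0, "dy": 0, "dz": 0.33, "fingers": -1},
    {"wx": 0, "wy": 0, "wz": 0, "dx": 0, "dy": 0, "dz": 0.33, "fingers": 0},
    {"wx": 0, "wy": 0, "wz": 0, "dx": 0, "dy": 0, "dz": 0.33, "fingers": 1},
    {"wx": 0, "wy": 0, "wz": 0, "dx": 0, "dy": 0, "dz": 0.33, "fingers": 1},
    {"wx": 0, "wy": 0, "wz": 0, "dx": 0, "dy": 0, "dz": 0.33, "fingers": 1},
    {"wx": 0, "wy": 0, "wz": 0, "dx": 0, "dy": 0, "dz": 0.33, "fingers": 1},
    {"wx": 0, "wy": 0, "wz": 0, "dx": 0, "dy": 0, "dz": 0.33, "fingers": 1},
    {"wx": 0, "wy": 0, "wz": 0, "dx": 0, "dy": 0, "dz": 0.33, "fingers": 1}
  ]
}}

```text
clock: 5.5
eef_pos: [434.3, -148.0, 35.3]
eef_rot: [3.141, 0.0, 1.47]
wrist_force: [0.1, -0.1, -0.2]
finger_gap: 41.0
finger_force: 0.0
```

>>> {"api": "servo_tool", "payload": {
  "motion": [
    {"wx": 0, "wy": 0, "wz": 0, "dx": 0, "dy": 0, "dz": 0, "fingers": 1},
    {"wx": 0, "wy": 0, "wz": 0, "dx": 0, "dy": 0, "dz": 0, "fingers": 1},
    {"wx": 0, "wy": 0, "wz": 0, "dx": 0, "dy": 0, "dz": 0, "fingers": 1},
    {"wx": 0, "wy": 0, "wz": 0, "dx": 0, "dy": 0, "dz": 0, "fingers": 1},
    {"wx": 0, "wy": 0, "wz": 0, "dx": 0, "dy": 0, "dz": -0.1, "fingers": 1},
    {"wx": 0, "wy": 0, "wz": 0, "dx": 0, "dy": 0, "dz": -0.2, "fingers": 1}
  ]
}}

```text
clock: 6.1
eef_pos: [434.1, -147.9, 55.8]
eef_rot: [-3.141, -0.0, 1.47]
wrist_force: [-0.4, 0.2, -1.1]
finger_gap: 37.3
finger_force: 20.0
```

>>> {"api": "servo_tool", "payload": {
  "motion": [
    {"wx": 0, "wy": 0, "wz": 0, "dx": 0, "dy": 0, "dz": -0.3, "fingers": 1},
    {"wx": 0, "wy": 0, "wz": 0, "dx": 0, "dy": 0, "dz": -0.6, "fingers": 1},
    {"wx": 0, "wy": 0, "wz": 0, "dx": 0.2, "dy": 0.13, "dz": -0.8, "fingers": 1},
    {"wx": 0, "wy": 0, "wz": 0, "dx": 0.5, "dy": 0.33, "dz": -0.8, "fingers": 1},
    {"wx": 0, "wy": 0, "wz": 0, "dx": 0.8, "dy": 0.5, "dz": -0.8, "fingers": 1},
    {"wx": 0, "wy": 0, "wz": 0, "dx": 0.94, "dy": 0.59, "dz": -0.8, "fingers": 1}
  ]
}}

```text
clock: 6.7
eef_pos: [503.5, -58.6, 136.1]
eef_rot: [3.141, -0.0, 1.471]
wrist_force: [0.2, 0.5, -1.1]
finger_gap: 37.0
finger_force: 20.0
```

>>> {"api": "servo_tool", "payload": {
  "motion": [
    {"wx": 0, "wy": 0, "wz": 0, "dx": 0.3, "dy": 0.2, "dz": 0, "fingers": 1},
    {"wx": 0, "wy": 0, "wz": 0, "dx": 0.6, "dy": 0.4, "dz": 0, "fingers": 1},
    {"wx": 0, "wy": 0, "wz": 0, "dx": 0.94, "dy": 0.59, "dz": 0, "fingers": 1}
  ]
}}

```text
clock: 7.0
eef_pos: [571.3, 27.6, 135.7]
eef_rot: [3.141, 0.0, 1.469]
wrist_force: [0.8, -0.1, -1.1]
finger_gap: 37.0
finger_force: 20.0
```

>>> {"api": "servo_tool", "payload": {
  "motion": [
    {"wx": 0, "wy": 0, "wz": 0, "dx": 0.3, "dy": 0.2, "dz": 0, "fingers": 1},
    {"wx": 0, "wy": 0, "wz": 0, "dx": 0.6, "dy": 0.4, "dz": 0, "fingers": 1},
    {"wx": 0, "wy": 0, "wz": 0, "dx": 0.85, "dy": 0.55, "dz": 0, "fingers": 1},
    {"wx": 0, "wy": 0, "wz": 0, "dx": 0.93, "dy": 0.59, "dz": 0, "fingers": 1},
    {"wx": 0, "wy": 0, "wz": 0, "dx": 0.93, "dy": 0.59, "dz": 0, "fingers": 1},
    {"wx": 0, "wy": 0, "wz": 0, "dx": 0.93, "dy": 0.59, "dz": 0, "fingers": 1}
  ]
}}

```text
clock: 7.6
eef_pos: [638.2, 112.7, 135.3]
eef_rot: [-3.141, 0.0, 1.469]
wrist_force: [-0.2, 0.7, -1.7]
finger_gap: 37.4
finger_force: 20.0
```

```bash
python3 - <<'E'
from h import *
go((638,113.9),51)
for n in("scene","side"):
    c=camera(n);cv2.imwrite(f"pics/{n}2.png",c["image"][:,:,::-1]); print([np.round(r["location"]) for r in spot_in("foot_90",c)])
E
```

```text
t 7.6 pos [638.2 112.7 135.3] [-3.141  0.     1.469] gap 37.4 F 20.0 shift [ 0.012 -0.003  0.843]
[array([415., 269.]), array([335., 294.]), array([465., 328.])]
[array([257., 254.]), array([246., 220.]), array([249., 184.]), array([333., 165.])]
```

View pics/scene2.png

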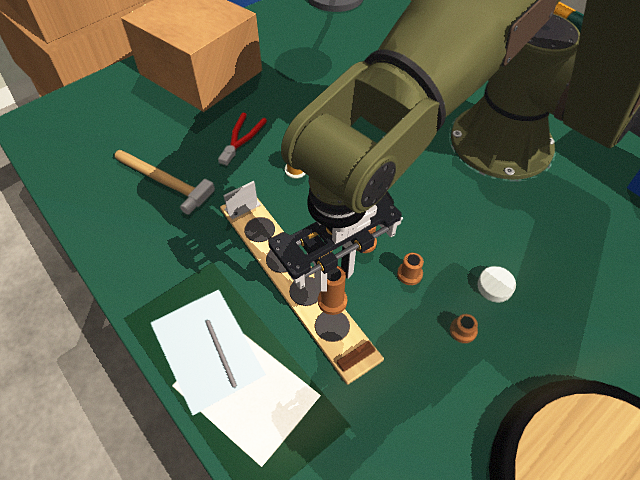

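The picture shows foot_90 held upright, about 85 mm above the far pad (332,325).

>>> {"api": "servo_tool", "payload": {
  "motion": [
    {"wx": 0, "wy": 0, "wz": 0, "dx": 0.01, "dy": 0, "dz": 0.25, "fingers": 1},
    {"wx": 0, "wy": 0, "wz": 0, "dx": 0.01, "dy": 0, "dz": 0.5, "fingers": 1},
    {"wx": 0, "wy": 0, "wz": 0, "dx": 0.01, "dy": 0, "dz": 0.7, "fingers": 1},
    {"wx": 0, "wy": 0, "wz": 0, "dx": 0.01, "dy": 0, "dz": 0.8, "fingers": 1},
    {"wx": 0, "wy": 0, "wz": 0, "dx": 0.01, "dy": 0, "dz": 0.83, "fingers": 1},
    {"wx": 0, "wy": 0, "wz": 0, "dx": 0.01, "dy": 0, "dz": 0.845, "fingers": 1},
    {"wx": 0, "wy": 0, "wz": 0, "dx": 0.01, "dy": 0, "dz": 0.85, "fingers": 1},
    {"wx": 0, "wy": 0, "wz": 0, "dx": 0.01, "dy": 0, "dz": 0.85, "fingers": 1}
  ]
}}

```text
clock: 8.6
eef_pos: [639.2, 114.8, 51.0]
eef_rot: [3.14, -0.0, 1.47]
wrist_force: [-1.2, 0.3, -1.0]
finger_gap: 36.8
finger_force: 20.0
```

>>> {"api": "servo_tool", "payload": {
  "motion": [
    {"wx": 0, "wy": 0, "wz": 0, "dx": 0, "dy": 0, "dz": 0, "fingers": 0.1},
    {"wx": 0, "wy": 0, "wz": 0, "dx": 0, "dy": 0, "dz": 0, "fingers": 0},
    {"wx": 0, "wy": 0, "wz": 0, "dx": 0, "dy": 0, "dz": 0, "fingers": -1},
    {"wx": 0, "wy": 0, "wz": 0, "dx": 0, "dy": 0, "dz": 0, "fingers": -1},
    {"wx": 0, "wy": 0, "wz": 0, "dx": 0, "dy": 0, "dz": 0, "fingers": -1},
    {"wx": 0, "wy": 0, "wz": 0, "dx": 0, "dy": 0, "dz": 0, "fingers": -1},
    {"wx": 0, "wy": 0, "wz": 0, "dx": 0, "dy": 0, "dz": 0, "fingers": -1},
    {"wx": 0, "wy": 0, "wz": 0, "dx": 0, "dy": 0, "dz": 0, "fingers": -1}
  ]
}}

```text
clock: 9.4
eef_pos: [638.8, 114.7, 50.2]
eef_rot: [3.142, -0.0, 1.47]
wrist_force: [-0.0, 0.4, -0.2]
finger_gap: 91.4
finger_force: 0.0
```

>>> {"api": "servo_tool", "payload": {
  "motion": [
    {"wx": 0, "wy": 0, "wz": 0, "dx": 0, "dy": 0, "dz": -0.3, "fingers": -1},
    {"wx": 0, "wy": 0, "wz": 0, "dx": 0, "dy": 0, "dz": -0.65, "fingers": -1},
    {"wx": 0, "wy": 0, "wz": 0, "dx": 0, "dy": 0, "dz": -1, "fingers": -1}
  ]
}}

```text
clock: 9.7
eef_pos: [638.6, 114.7, 151.3]
eef_rot: [-3.141, 0.0, 1.47]
wrist_force: [-0.5, 0.9, 0.1]
finger_gap: 94.1
finger_force: 0.0
```

>>> {"api": "servo_tool", "payload": {
  "motion": [
    {"wx": 0, "wy": 0, "wz": 0, "dx": 0.2, "dy": -0.3, "dz": 0, "fingers": -1},
    {"wx": 0, "wy": 0, "wz": 0, "dx": 0.45, "dy": -0.65, "dz": 0, "fingers": -1},
    {"wx": 0, "wy": 0, "wz": 0, "dx": 0.69, "dy": -1, "dz": 0, "fingers": -1}
  ]
}}

```text
clock: 10.0
eef_pos: [545.1, 194.1, 150.2]
eef_rot: [3.141, -0.0, 1.469]
wrist_force: [1.3, 0.9, -0.3]
finger_gap: 93.9
finger_force: 0.0
```

>>> {"api": "servo_tool", "payload": {
  "motion": [
    {"wx": 0, "wy": 0, "wz": 0, "dx": 0.2, "dy": -0.3, "dz": 0, "fingers": -1},
    {"wx": 0, "wy": 0, "wz": 0, "dx": 0.45, "dy": -0.65, "dz": 0.3, "fingers": -1},
    {"wx": 0, "wy": 0, "wz": 0, "dx": 0.69, "dy": -1, "dz": 0.5, "fingers": -1},
    {"wx": 0, "wy": 0, "wz": 0, "dx": 0.69, "dy": -1, "dz": 0.5, "fingers": -1},
    {"wx": 0, "wy": 0, "wz": 0, "dx": 0.69, "dy": -1, "dz": 0.5, "fingers": -1}
  ]
}}

```text
clock: 10.5
eef_pos: [453.5, 272.7, 100.3]
eef_rot: [3.142, 0.0, 1.471]
wrist_force: [0.7, 0.4, -0.4]
finger_gap: 94.2
finger_force: 0.0
```

```bash
python3 - <<'E'
from h import *
go("f36",15.5)
c=camera("wrist");cv2.imwrite("pics/w3.png",c["image"][:,:,::-1])
for r in trace("foot_36",c): print(r["conf"],r["location"],r["pixels"].sum(),fit([(c,r["pixels"])],453,271.5,36))
c=camera("scene");cv2.imwrite("pics/scene3.png",c["image"][:,:,::-1])
for r in trace("foot_36",c): print(r["conf"],r["location"],r["pixels"].sum(),fit([(c,r["pixels"])],638,114,90,15))
E
```

```text
t 10.5 pos [453.5 272.7 100.3] [3.142 0.    1.471] gap 94.2 F 0.0 shift [-0.012 -0.003  0.848]
0.94 [345.0, 468.5] 1063 (array([453. , 271.5]), np.float64(1.0))
0.86 [312.9, 233.0] 2993 (array([455.43017578, 273.79907227]), np.float64(0.05137963843958138))
0.65 [318.6, 383.3] 1747 (array([453. , 271.5]), np.float64(1.0))
0.49 [514.7, 377.1] 234 (array([453. , 271.5]), np.float64(1.0))
0.72 [333.2, 314.6] 973 (array([637.12255859, 111.98730469]), np.float64(0.06621880998080609))
0.68 [464.2, 326.9] 625 (array([638., 114.]), np.float64(1.0))
0.58 [414.8, 268.5] 625 (array([638., 114.]), np.float64(1.0))
```

View pics/w3.png

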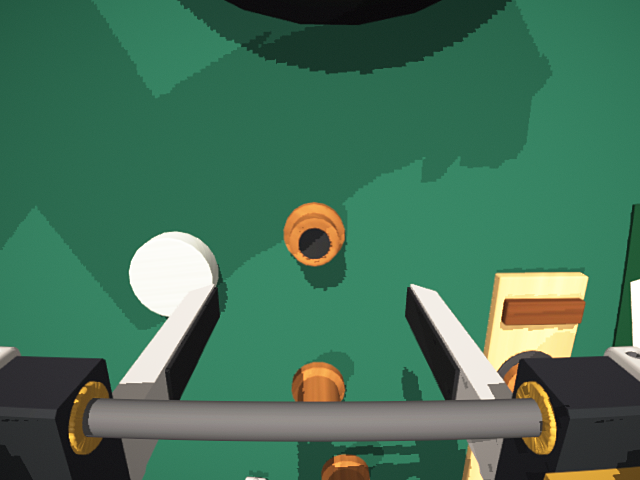

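The wrist view shows foot_36 at (314,235), centred between the fingers. A white lid at (175,270) is near the left finger, so I'll half close before going down.

>>> {"api": "servo_tool", "payload": {
  "motion": [
    {"wx": 0, "wy": 0, "wz": 0, "dx": 0, "dy": 0.01, "dz": 0, "fingers": -0.5},
    {"wx": 0, "wy": 0, "wz": 0, "dx": 0, "dy": 0.01, "dz": 0.1, "fingers": -0.5},
    {"wx": 0, "wy": 0, "wz": 0, "dx": 0, "dy": 0.01, "dz": 0.2, "fingers": -0.5},
    {"wx": 0, "wy": 0, "wz": 0, "dx": 0, "dy": 0.01, "dz": 0.3, "fingers": -0.5},
    {"wx": 0, "wy": 0, "wz": 0, "dx": 0, "dy": 0.01, "dz": 0.5, "fingers": -0.5},
    {"wx": 0, "wy": 0, "wz": 0, "dx": 0, "dy": 0.01, "dz": 0.7, "fingers": -0.5},
    {"wx": 0, "wy": 0, "wz": 0, "dx": 0, "dy": 0.01, "dz": 0.84, "fingers": -0.5},
    {"wx": 0, "wy": 0, "wz": 0, "dx": 0, "dy": 0.01, "dz": 0.84, "fingers": -0.5},
    {"wx": 0, "wy": 0, "wz": 0, "dx": 0, "dy": 0.01, "dz": 0.84, "fingers": -0.5}
  ]
}}

```text
clock: 11.6
eef_pos: [454.8, 272.2, 16.3]
eef_rot: [-3.141, 0.0, 1.47]
wrist_force: [0.5, -0.1, -0.2]
finger_gap: 70.6
finger_force: 0.0
```

>>> {"api": "servo_tool", "payload": {
  "motion": [
    {"wx": 0, "wy": 0, "wz": 0, "dx": 0, "dy": 0, "dz": 0, "fingers": 0.1},
    {"wx": 0, "wy": 0, "wz": 0, "dx": 0, "dy": 0, "dz": 0, "fingers": 1},
    {"wx": 0, "wy": 0, "wz": 0, "dx": 0, "dy": 0, "dz": 0, "fingers": 1},
    {"wx": 0, "wy": 0, "wz": 0, "dx": 0, "dy": 0, "dz": 0, "fingers": 1},
    {"wx": 0, "wy": 0, "wz": 0, "dx": 0, "dy": 0, "dz": 0, "fingers": 1},
    {"wx": 0, "wy": 0, "wz": 0, "dx": 0, "dy": 0, "dz": 0, "fingers": 1},
    {"wx": 0, "wy": 0, "wz": 0, "dx": 0, "dy": 0, "dz": 0, "fingers": 1},
    {"wx": 0, "wy": 0, "wz": 0, "dx": 0, "dy": 0, "dz": 0, "fingers": 1}
  ]
}}

```text
clock: 12.4
eef_pos: [454.7, 272.1, 16.1]
eef_rot: [-3.142, 0.0, 1.47]
wrist_force: [0.4, 0.9, -0.6]
finger_gap: 10.3
finger_force: 0.0
```

```bash
python3 - <<'E'
from h import *
go("f36",15.5)
for n in("wrist","scene"):
    c=camera(n);cv2.imwrite(f"pics/{n}4.png",c["image"][:,:,::-1])
    for r in trace("foot_36",c): print(n,r["conf"],r["location"],r["pixels"].sum(),fit([(c,r["pixels"])],455,272,36))
E
```

```text
t 12.4 pos [454.7 272.1  16.1] [-3.142  0.     1.47 ] gap 10.3 F 0.0 shift [-0.008 -0.016  0.006]
wrist 0.84 [565.6, 452.8] 886 (array([455., 272.]), np.float64(1.0))
wrist 0.67 [310.3, 265.3] 4636 (array([454.89434814, 273.52261353]), np.float64(0.213303919904972))
wrist 0.56 [313.0, 460.5] 1605 (array([455., 272.]), np.float64(1.0))
scene 0.88 [465.1, 331.3] 364 (array([451.64862061, 273.25912476]), np.float64(0.47398843930635837))
scene 0.75 [364.5, 231.4] 725 (array([455., 272.]), np.float64(1.0))
scene 0.73 [415.3, 266.8] 672 (array([455., 272.]), np.float64(1.0))
scene 0.66 [332.4, 313.7] 948 (array([455., 272.]), np.float64(1.0))
```

View pics/wrist4.png

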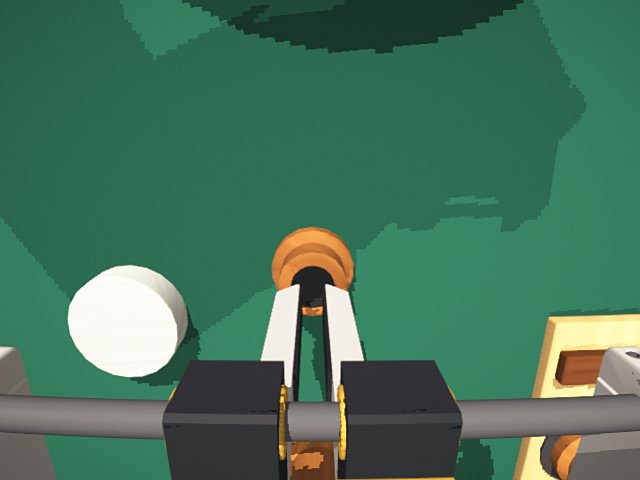

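View pics/scene4.png

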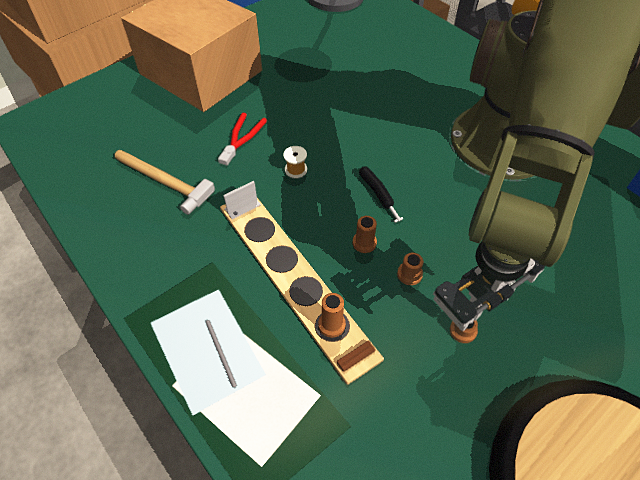

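```bash
python3 - <<'E'
from h import *
c=camera("wrist");s=read_state();print(s["eef_pos"],s["joints"])
for z in(0,10,16,35,45,55):print(z,proj(c,(454.7,272.1,z)).round())
m=[proj(c,(455+19*np.cos(t),272.8+19*np.sin(t),36)).round().tolist() for t in(0,1.57,3.14,4.71)];print(m)
m=[proj(c,(455+25*np.cos(t),272.8+25*np.sin(t),5)).round().tolist() for t in(0,1.57,3.14,4.71)];print(m)
i=c["image"][200:400,200:440,::-1];cv2.imwrite("pics/crop4.png",cv2.resize(i,None,fx=3,fy=3,interpolation=cv2.INTER_NEAREST))
E
```

```text
[454.72080177 272.07667101  16.13881703] [4.70071206e-01 4.34773295e-01 1.72288726e+00 1.85318949e-06
 9.83978828e-01 5.71101605e-01]
0 [311. 266.]
10 [311. 272.]
16 [311. 275.]
35 [311. 288.]
45 [311. 296.]
55 [311. 304.]
[[347.0, 284.0], [308.0, 254.0], [277.0, 291.0], [315.0, 319.0]]
[[352.0, 264.0], [308.0, 229.0], [272.0, 271.0], [316.0, 305.0]]
```

View pics/crop4.png

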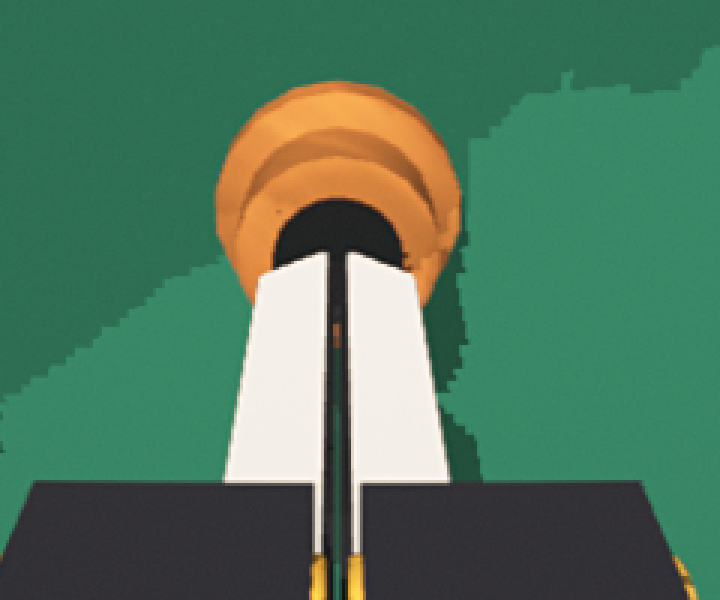

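The crop shows the finger tips at about (312,285), above the foot's glide, with the foot standing untouched. The apparent gap width puts the tips about 25 mm higher than the reported TCP. I'll reopen, go about 22 mm lower and check the gap.

>>> {"api": "servo_tool", "payload": {
  "motion": [
    {"wx": 0, "wy": 0, "wz": 0, "dx": 0, "dy": 0, "dz": 0, "fingers": -0.5},
    {"wx": 0, "wy": 0, "wz": 0, "dx": 0, "dy": 0, "dz": 0, "fingers": -0.5},
    {"wx": 0, "wy": 0, "wz": 0, "dx": 0, "dy": 0, "dz": 0, "fingers": -0.5},
    {"wx": 0, "wy": 0, "wz": 0, "dx": 0, "dy": 0, "dz": 0, "fingers": -0.5},
    {"wx": 0, "wy": 0, "wz": 0, "dx": 0, "dy": 0, "dz": 0, "fingers": -0.5},
    {"wx": 0, "wy": 0, "wz": 0, "dx": 0, "dy": 0, "dz": 0, "fingers": -0.5},
    {"wx": 0, "wy": 0, "wz": 0, "dx": 0, "dy": 0, "dz": 0, "fingers": -0.5},
    {"wx": 0, "wy": 0, "wz": 0, "dx": 0, "dy": 0, "dz": 0, "fingers": -0.5},
    {"wx": 0, "wy": 0, "wz": 0, "dx": 0, "dy": 0, "dz": 0, "fingers": -0.5},
    {"wx": 0, "wy": 0, "wz": 0, "dx": 0, "dy": 0, "dz": 0, "fingers": -0.5}
  ]
}}

```text
clock: 13.65
eef_pos: [454.7, 272.1, 16.1]
eef_rot: [3.142, 0.0, 1.47]
wrist_force: [-0.3, 0.3, -0.1]
finger_gap: 70.4
finger_force: 0.0
```

```bash
python3 - <<'E'
from h import *
s=read_state();print(s["eef_pos"],s["finger_gap"])
c=camera("wrist");cv2.imwrite("pics/w5.png",c["image"][:,:,::-1]);print(np.round(c["R"],3))
i=c["image"].astype(int)
b=(i.min(2)>190)
for r in range(278,300,3): print(r,[ (int(x)) for x in np.flatnonzero(np.diff(b[r].astype(int)))])
x,y,_=s["eef_pos"]
for z in(16,30,36,42,48):
  # inner edge, front (tool x +8)
  g=s["finger_gap"]/2
  print(z,[proj(c,(x+.1*8+q*g*.995,y+8-q*g*.1,z)).round().tolist() for q in(-1,1)])
E
```

```text
[454.73342732 272.07134066  16.13752506] 70.38206161245164
[[ 0.995 -0.101  0.   ]
 [-0.096 -0.953  0.287]
 [-0.029 -0.285 -0.958]]
278 [92, 164]
281 [88, 168]
284 [84, 171, 235, 237, 386, 388]
287 [81, 165, 225, 236, 387, 398]
290 [78, 165, 216, 235, 388, 407]
293 [75, 159, 165, 166, 211, 233, 389, 411]
296 [73, 161, 210, 232, 391, 413]
299 [72, 163, 208, 230, 392, 415]
16 [[251.0, 263.0], [371.0, 262.0]]
30 [[247.0, 271.0], [375.0, 271.0]]
36 [[246.0, 275.0], [377.0, 275.0]]
42 [[244.0, 279.0], [379.0, 279.0]]
48 [[242.0, 284.0], [381.0, 283.0]]
```

>>> {"api": "servo_tool", "payload": {
  "motion": [
    {"wx": 0, "wy": 0, "wz": 0, "dx": 0, "dy": 0, "dz": 0.05, "fingers": -0.5},
    {"wx": 0, "wy": 0, "wz": 0, "dx": 0, "dy": 0, "dz": 0.1, "fingers": -0.5},
    {"wx": 0, "wy": 0, "wz": 0, "dx": 0, "dy": 0, "dz": 0.15, "fingers": -0.5},
    {"wx": 0, "wy": 0, "wz": 0, "dx": 0, "dy": 0, "dz": 0.2, "fingers": -0.5},
    {"wx": 0, "wy": 0, "wz": 0, "dx": 0, "dy": 0, "dz": 0.22, "fingers": -0.5},
    {"wx": 0, "wy": 0, "wz": 0, "dx": 0, "dy": 0, "dz": 0.22, "fingers": -0.5}
  ]
}}

```text
clock: 14.3
eef_pos: [454.6, 272.0, -6.3]
eef_rot: [-3.141, 0.0, 1.47]
wrist_force: [0.0, 0.1, 0.1]
finger_gap: 70.7
finger_force: 0.0
```

```bash
python3 - <<'E'
from h import *
go("f36",15.5)
c=camera("side");w=camera("wrist")
p=proj(c,(455,272,30)).astype(int);a=c["image"][p[1]-50:p[1]+50,p[0]-70:p[0]+70,::-1]
b=w["image"][200:400,180:460,::-1]
cv2.imwrite("pics/c6.png",np.vstack([cv2.resize(a,(560,400)[:2],interpolation=0)[:340],cv2.resize(b[:130],(560,260),interpolation=0)]))
E
```

```text
t 14.3 pos [454.6 272.   -6.3] [-3.141  0.     1.47 ] gap 70.7 F 0.0 shift [-0.007 -0.015 -0.218]
```

View pics/c6.png

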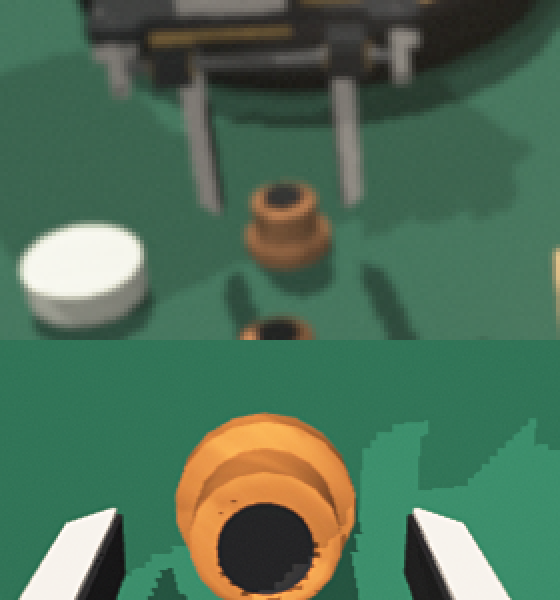

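The side crop shows the open fingers straddling foot_36, with the tips about a third of the way below its top (about 25 mm up). So the real tip is about 31 mm above the reading, and I'll go another 8 mm down before gripping.

>>> {"api": "servo_tool", "payload": {
  "motion": [
    {"wx": 0, "wy": 0, "wz": 0, "dx": 0, "dy": 0, "dz": 0.04, "fingers": -0.5},
    {"wx": 0, "wy": 0, "wz": 0, "dx": 0, "dy": 0, "dz": 0.08, "fingers": -0.5},
    {"wx": 0, "wy": 0, "wz": 0, "dx": 0, "dy": 0, "dz": 0.08, "fingers": 0},
    {"wx": 0, "wy": 0, "wz": 0, "dx": 0, "dy": 0, "dz": 0.08, "fingers": 1},
    {"wx": 0, "wy": 0, "wz": 0, "dx": 0, "dy": 0, "dz": 0.08, "fingers": 1},
    {"wx": 0, "wy": 0, "wz": 0, "dx": 0, "dy": 0, "dz": 0.08, "fingers": 1},
    {"wx": 0, "wy": 0, "wz": 0, "dx": 0, "dy": 0, "dz": 0.08, "fingers": 1},
    {"wx": 0, "wy": 0, "wz": 0, "dx": 0, "dy": 0, "dz": 0.08, "fingers": 1},
    {"wx": 0, "wy": 0, "wz": 0, "dx": 0, "dy": 0, "dz": 0.08, "fingers": 1},
    {"wx": 0, "wy": 0, "wz": 0, "dx": 0, "dy": 0, "dz": 0.08, "fingers": 1}
  ]
}}

```text
clock: 15.4
eef_pos: [454.8, 272.1, -13.8]
eef_rot: [3.141, -0.0, 1.47]
wrist_force: [0.9, -1.0, 1.7]
finger_gap: 37.4
finger_force: 20.0
```

Gripped at 37 mm, the stem's width. Now lifting and carrying it to pad 1 on a clear line between the row and the board.

>>> {"api": "servo_tool", "payload": {
  "motion": [
    {"wx": 0, "wy": 0, "wz": 0, "dx": 0, "dy": 0, "dz": -0.2, "fingers": 1},
    {"wx": 0, "wy": 0, "wz": 0, "dx": 0, "dy": 0, "dz": -0.5, "fingers": 1},
    {"wx": 0, "wy": 0, "wz": 0, "dx": -0.1, "dy": 0.1, "dz": -0.8, "fingers": 1},
    {"wx": 0, "wy": 0, "wz": 0, "dx": -0.4, "dy": 0.25, "dz": -1, "fingers": 1},
    {"wx": 0, "wy": 0, "wz": 0, "dx": -0.81, "dy": 0.4, "dz": -1, "fingers": 1}
  ]
}}

```text
clock: 15.9
eef_pos: [487.9, 187.8, 88.9]
eef_rot: [3.137, -0.002, 1.472]
wrist_force: [0.6, 0.0, 0.1]
finger_gap: 36.9
finger_force: 20.0
```

>>> {"api": "servo_tool", "payload": {
  "motion": [
    {"wx": 0, "wy": 0, "wz": 0, "dx": -0.4, "dy": 0.2, "dz": 0, "fingers": 1},
    {"wx": 0, "wy": 0, "wz": 0, "dx": -0.81, "dy": 0.4, "dz": 0, "fingers": 1}
  ]
}}

```text
clock: 16.1
eef_pos: [518.3, 101.3, 86.4]
eef_rot: [3.141, -0.0, 1.47]
wrist_force: [0.6, 0.5, -0.3]
finger_gap: 37.0
finger_force: 20.0
```

>>> {"api": "servo_tool", "payload": {
  "motion": [
    {"wx": 0, "wy": 0, "wz": 0, "dx": -0.4, "dy": 0.2, "dz": 0, "fingers": 1},
    {"wx": 0, "wy": 0, "wz": 0, "dx": -0.81, "dy": 0.4, "dz": 0, "fingers": 1}
  ]
}}

```text
clock: 16.3
eef_pos: [549.9, 16.5, 86.2]
eef_rot: [3.142, -0.0, 1.47]
wrist_force: [0.9, 1.2, -0.2]
finger_gap: 36.9
finger_force: 20.0
```

>>> {"api": "servo_tool", "payload": {
  "motion": [
    {"wx": 0, "wy": 0, "wz": 0, "dx": -0.4, "dy": 0.2, "dz": 0, "fingers": 1},
    {"wx": 0, "wy": 0, "wz": 0, "dx": -0.81, "dy": 0.4, "dz": 0, "fingers": 1}
  ]
}}

```text
clock: 16.5
eef_pos: [581.5, -68.2, 86.1]
eef_rot: [-3.142, -0.0, 1.47]
wrist_force: [0.4, 1.4, -0.8]
finger_gap: 36.4
finger_force: 20.0
```

>>> {"api": "servo_tool", "payload": {
  "motion": [
    {"wx": 0, "wy": 0, "wz": 0, "dx": -0.4, "dy": 0.2, "dz": 0, "fingers": 1},
    {"wx": 0, "wy": 0, "wz": 0, "dx": -0.7, "dy": 0.33, "dz": 0, "fingers": 1},
    {"wx": 0, "wy": 0, "wz": 0, "dx": -0.81, "dy": 0.38, "dz": 0, "fingers": 1},
    {"wx": 0, "wy": 0, "wz": 0, "dx": -0.81, "dy": 0.38, "dz": 0, "fingers": 1},
    {"wx": 0, "wy": 0, "wz": 0, "dx": -0.81, "dy": 0.38, "dz": 0, "fingers": 1}
  ]
}}

```text
clock: 17.0
eef_pos: [610.6, -149.7, 85.9]
eef_rot: [-3.141, -0.0, 1.47]
wrist_force: [-0.1, -0.5, -0.3]
finger_gap: 37.0
finger_force: 20.0
```

```bash
python3 - <<'E'
from h import *
go((610.7,-150.9),2)
c=camera("scene");z=read_state()["eef_pos"][2]+13.8
for r in trace("foot_36",c): print(r["conf"],r["location"],r["pixels"].sum(),fit([(c,r["pixels"])],610,-150,36,z))
E
```

```text
t 17.0 pos [ 610.6 -149.7   85.9] [-3.141 -0.     1.47 ] gap 37.0 F 20.0 shift [-0.012  0.003  0.839]
0.95 [416.5, 269.9] 649 (array([ 610., -150.]), np.float64(1.0))
0.92 [365.9, 230.6] 733 (array([ 610., -150.]), np.float64(1.0))
0.77 [257.0, 198.5] 570 (array([ 607.76968384, -150.52738953]), np.float64(0.11232449297971914))
0.57 [332.1, 314.6] 1012 (array([ 610., -150.]), np.float64(1.0))
```

>>> {"api": "servo_tool", "payload": {
  "motion": [
    {"wx": 0, "wy": 0, "wz": 0, "dx": -0.01, "dy": 0, "dz": 0.25, "fingers": 1},
    {"wx": 0, "wy": 0, "wz": 0, "dx": -0.01, "dy": 0, "dz": 0.5, "fingers": 1},
    {"wx": 0, "wy": 0, "wz": 0, "dx": -0.01, "dy": 0, "dz": 0.7, "fingers": 1},
    {"wx": 0, "wy": 0, "wz": 0, "dx": -0.01, "dy": 0, "dz": 0.8, "fingers": 1},
    {"wx": 0, "wy": 0, "wz": 0, "dx": -0.01, "dy": 0, "dz": 0.825, "fingers": 1},
    {"wx": 0, "wy": 0, "wz": 0, "dx": -0.01, "dy": 0, "dz": 0.84, "fingers": 1},
    {"wx": 0, "wy": 0, "wz": 0, "dx": -0.01, "dy": 0, "dz": 0.847, "fingers": 1},
    {"wx": 0, "wy": 0, "wz": 0, "dx": -0.01, "dy": 0, "dz": 0.847, "fingers": 1}
  ]
}}

```text
clock: 17.9
eef_pos: [611.2, -151.9, 2.3]
eef_rot: [3.14, 0.0, 1.47]
wrist_force: [-0.1, 0.1, -1.0]
finger_gap: 37.0
finger_force: 20.0
```

>>> {"api": "servo_tool", "payload": {
  "motion": [
    {"wx": 0, "wy": 0, "wz": 0, "dx": 0, "dy": 0, "dz": 0, "fingers": 0.1},
    {"wx": 0, "wy": 0, "wz": 0, "dx": 0, "dy": 0, "dz": 0, "fingers": 0},
    {"wx": 0, "wy": 0, "wz": 0, "dx": 0, "dy": 0, "dz": 0, "fingers": -0.5},
    {"wx": 0, "wy": 0, "wz": 0, "dx": 0, "dy": 0, "dz": 0, "fingers": -0.6},
    {"wx": 0, "wy": 0, "wz": 0, "dx": 0, "dy": 0, "dz": 0, "fingers": -0.6},
    {"wx": 0, "wy": 0, "wz": 0, "dx": 0, "dy": 0, "dz": 0, "fingers": -0.6}
  ]
}}

```text
clock: 18.5
eef_pos: [610.8, -151.8, 1.4]
eef_rot: [-3.142, 0.0, 1.47]
wrist_force: [1.6, -0.1, 0.1]
finger_gap: 73.6
finger_force: 0.0
```

>>> {"api": "servo_tool", "payload": {
  "motion": [
    {"wx": 0, "wy": 0, "wz": 0, "dx": 0, "dy": 0, "dz": -0.3, "fingers": -1},
    {"wx": 0, "wy": 0, "wz": 0, "dx": 0, "dy": 0, "dz": -0.65, "fingers": -1},
    {"wx": 0, "wy": 0, "wz": 0, "dx": 0, "dy": 0, "dz": -1, "fingers": -1}
  ]
}}

```text
clock: 18.8
eef_pos: [610.5, -151.7, 102.5]
eef_rot: [-3.141, -0.0, 1.47]
wrist_force: [0.5, -0.1, 0.2]
finger_gap: 93.1
finger_force: 0.0
```

>>> {"api": "servo_tool", "payload": {
  "motion": [
    {"wx": 0, "wy": 0, "wz": 0, "dx": 0.35, "dy": -0.4, "dz": 0, "fingers": -1},
    {"wx": 0, "wy": 0, "wz": 0, "dx": 0.715, "dy": -0.83, "dz": 0, "fingers": -1}
  ]
}}

```text
clock: 19.0
eef_pos: [541.6, -78.8, 102.1]
eef_rot: [3.14, 0.0, 1.469]
wrist_force: [1.0, 0.7, 0.0]
finger_gap: 94.1
finger_force: 0.0
```

>>> {"api": "servo_tool", "payload": {
  "motion": [
    {"wx": 0, "wy": 0, "wz": 0, "dx": 0.35, "dy": -0.4, "dz": 0, "fingers": -1},
    {"wx": 0, "wy": 0, "wz": 0, "dx": 0.6, "dy": -0.7, "dz": 0, "fingers": -1},
    {"wx": 0, "wy": 0, "wz": 0, "dx": 0.715, "dy": -0.83, "dz": 0, "fingers": -1},
    {"wx": 0, "wy": 0, "wz": 0, "dx": 0.715, "dy": -0.83, "dz": 0, "fingers": -1},
    {"wx": 0, "wy": 0, "wz": 0, "dx": 0.715, "dy": -0.83, "dz": 0, "fingers": -1}
  ]
}}

```text
clock: 19.5
eef_pos: [467.3, 0.1, 101.8]
eef_rot: [3.141, 0.0, 1.47]
wrist_force: [-0.2, -0.8, 0.3]
finger_gap: 94.3
finger_force: 0.0
```

```bash
python3 - <<'E'
from h import *
go("f72",5)
c=camera("wrist")
for r in trace("foot_72",c): print(r["conf"],r["location"],r["pixels"].sum(),fit([(c,r["pixels"])],460,7,72))
c=camera("scene");d=camera("side")
for c in(c,d):
  for r in trace("foot_36",c): print(r["conf"],r["location"],r["pixels"].sum(),fit([(c,r["pixels"])],611,-150,36,15))
E
```

```text
t 19.5 pos [4.673e+02 1.000e-01 1.018e+02] [3.141 0.    1.47 ] gap 94.3 F 0.0 shift [ 0.062 -0.081  0.968]
0.97 [263.2, 76.1] 4081 (array([460.,   7.]), np.float64(1.0))
0.88 [303.2, 233.1] 3909 (array([462.09628296,  10.80534363]), np.float64(0.05513905683192266))
0.62 [572.3, 54.7] 9221 (array([460.,   7.]), np.float64(1.0))
0.56 [505.4, 370.7] 411 (array([460.,   7.]), np.float64(1.0))
0.96 [365.1, 233.9] 734 (array([ 611., -150.]), np.float64(1.0))
0.94 [411.4, 268.5] 646 (array([ 611., -150.]), np.float64(1.0))
0.85 [331.2, 316.0] 980 (array([ 611., -150.]), np.float64(1.0))
0.84 [259.7, 222.9] 501 (array([ 608.60746956, -155.47225857]), np.float64(0.08909090909090911))
0.84 [259.0, 252.6] 779 (array([ 611., -150.]), np.float64(1.0))
0.79 [351.5, 304.9] 667 (array([ 610.71875 , -154.265625]), np.float64(0.10947930574098796))
0.74 [248.6, 219.5] 565 (array([ 611., -150.]), np.float64(1.0))
0.57 [332.0, 198.4] 798 (array([ 611., -150.]), np.float64(1.0))
```

>>> {"api": "servo_tool", "payload": {
  "motion": [
    {"wx": 0, "wy": 0, "wz": 0, "dx": 0.08, "dy": -0.07, "dz": 0, "fingers": -1},
    {"wx": 0, "wy": 0, "wz": 0, "dx": 0.08, "dy": -0.07, "dz": 0.25, "fingers": -1},
    {"wx": 0, "wy": 0, "wz": 0, "dx": 0.08, "dy": -0.07, "dz": 0.5, "fingers": -1},
    {"wx": 0, "wy": 0, "wz": 0, "dx": 0.08, "dy": -0.07, "dz": 0.75, "fingers": -1},
    {"wx": 0, "wy": 0, "wz": 0, "dx": 0.08, "dy": -0.07, "dz": 1, "fingers": -0.6},
    {"wx": 0, "wy": 0, "wz": 0, "dx": 0.08, "dy": -0.07, "dz": 1, "fingers": -0.3},
    {"wx": 0, "wy": 0, "wz": 0, "dx": 0.08, "dy": -0.07, "dz": 1, "fingers": 0},
    {"wx": 0, "wy": 0, "wz": 0, "dx": 0.08, "dy": -0.07, "dz": 1, "fingers": 1}
  ]
}}

```text
clock: 20.6
eef_pos: [461.2, 9.1, 2.7]
eef_rot: [3.14, -0.0, 1.47]
wrist_force: [0.9, 0.1, 0.0]
finger_gap: 65.3
finger_force: 0.0
```

>>> {"api": "servo_tool", "payload": {
  "motion": [
    {"wx": 0, "wy": 0, "wz": 0, "dx": 0, "dy": 0, "dz": 0, "fingers": 1},
    {"wx": 0, "wy": 0, "wz": 0, "dx": 0, "dy": 0, "dz": 0, "fingers": 1},
    {"wx": 0, "wy": 0, "wz": 0, "dx": 0, "dy": 0, "dz": 0, "fingers": 1},
    {"wx": 0, "wy": 0, "wz": 0, "dx": 0, "dy": 0, "dz": 0, "fingers": 1},
    {"wx": 0, "wy": 0, "wz": 0, "dx": 0, "dy": 0, "dz": 0, "fingers": 1},
    {"wx": 0, "wy": 0, "wz": 0, "dx": 0, "dy": 0, "dz": 0, "fingers": 1},
    {"wx": 0, "wy": 0, "wz": 0, "dx": 0, "dy": 0, "dz": 0, "fingers": 1},
    {"wx": 0, "wy": 0, "wz": 0, "dx": 0, "dy": 0, "dz": 0, "fingers": 1}
  ]
}}

```text
clock: 21.4
eef_pos: [460.8, 9.0, 1.8]
eef_rot: [3.141, -0.0, 1.47]
wrist_force: [-0.8, 0.3, 6.3]
finger_gap: 37.8
finger_force: 20.0
```

>>> {"api": "servo_tool", "payload": {
  "motion": [
    {"wx": 0, "wy": 0, "wz": 0, "dx": 0, "dy": 0, "dz": -0.1, "fingers": 1},
    {"wx": 0, "wy": 0, "wz": 0, "dx": 0, "dy": 0, "dz": -0.3, "fingers": 1},
    {"wx": 0, "wy": 0, "wz": 0, "dx": 0, "dy": 0, "dz": -0.5, "fingers": 1},
    {"wx": 0, "wy": 0, "wz": 0, "dx": 0.08, "dy": 0.3, "dz": -0.6, "fingers": 1},
    {"wx": 0, "wy": 0, "wz": 0, "dx": 0.16, "dy": 0.6, "dz": -0.6, "fingers": 1},
    {"wx": 0, "wy": 0, "wz": 0, "dx": 0.17, "dy": 0.85, "dz": -0.6, "fingers": 1}
  ]
}}

```text
clock: 22.0
eef_pos: [548.3, 17.9, 62.4]
eef_rot: [3.14, -0.0, 1.47]
wrist_force: [0.1, -0.0, -2.0]
finger_gap: 37.3
finger_force: 20.0
```

>>> {"api": "servo_tool", "payload": {
  "motion": [
    {"wx": 0, "wy": 0, "wz": 0, "dx": 0.08, "dy": 0.3, "dz": 0, "fingers": 1},
    {"wx": 0, "wy": 0, "wz": 0, "dx": 0.16, "dy": 0.6, "dz": 0, "fingers": 1},
    {"wx": 0, "wy": 0, "wz": 0, "dx": 0.16, "dy": 0.8, "dz": 0, "fingers": 1},
    {"wx": 0, "wy": 0, "wz": 0, "dx": 0.16, "dy": 0.8, "dz": 0, "fingers": 1},
    {"wx": 0, "wy": 0, "wz": 0, "dx": 0.16, "dy": 0.8, "dz": 0, "fingers": 1}
  ]
}}

```text
clock: 22.5
eef_pos: [627.5, 25.1, 61.3]
eef_rot: [-3.141, 0.0, 1.47]
wrist_force: [0.3, 0.3, -0.6]
finger_gap: 37.3
finger_force: 20.0
```

```bash
python3 - <<'E'
from h import *
go((628.8,25.2),17)
z=read_state()["eef_pos"][2]-1.8
for n in("scene","side"):
  c=camera(n)
  for r in trace("foot_72",c): print(r["conf"],r["location"],fit([(c,r["pixels"])],628,25,72,z))
E
```

```text
t 22.5 pos [627.5  25.1  61.3] [-3.141  0.     1.47 ] gap 37.3 F 20.0 shift [0.002 0.014 0.443]
0.91 [332.8, 311.9] (array([628.,  25.]), np.float64(1.0))
0.81 [413.2, 266.5] (array([628.,  25.]), np.float64(1.0))
0.58 [257.6, 215.1] (array([628.,  25.]), np.float64(1.0))
0.56 [306.2, 267.9] (array([624.27856445,  25.80822754]), np.float64(0.17468619246861927))
0.51 [279.7, 262.9] (array([636.8359375 , -29.17578125]), np.float64(0.8131749460043196))
0.39 [242.0, 198.5] (array([628.,  25.]), np.float64(1.0))
0.92 [246.7, 215.7] (array([628.,  25.]), np.float64(1.0))
0.83 [351.4, 303.8] (array([628.,  25.]), np.float64(1.0))
0.79 [338.2, 215.4] (array([627.2517395 ,  25.51896667]), np.float64(0.08305274971941634))
0.56 [334.9, 185.2] (array([644.51611328, 103.16552734]), np.float64(0.7198538367844093))
```

>>> {"api": "servo_tool", "payload": {
  "motion": [
    {"wx": 0, "wy": 0, "wz": 0, "dx": 0, "dy": 0.01, "dz": 0.2, "fingers": 1},
    {"wx": 0, "wy": 0, "wz": 0, "dx": 0, "dy": 0.01, "dz": 0.33, "fingers": 1},
    {"wx": 0, "wy": 0, "wz": 0, "dx": 0, "dy": 0.01, "dz": 0.4, "fingers": 1},
    {"wx": 0, "wy": 0, "wz": 0, "dx": 0, "dy": 0.01, "dz": 0.425, "fingers": 1},
    {"wx": 0, "wy": 0, "wz": 0, "dx": 0, "dy": 0.01, "dz": 0.44, "fingers": 1},
    {"wx": 0, "wy": 0, "wz": 0, "dx": 0, "dy": 0.01, "dz": 0.445, "fingers": 1},
    {"wx": 0, "wy": 0, "wz": 0, "dx": 0, "dy": 0.01, "dz": 0.445, "fingers": 1}
  ]
}}

```text
clock: 23.4
eef_pos: [629.2, 25.1, 17.4]
eef_rot: [3.141, -0.0, 1.47]
wrist_force: [0.2, -0.2, 0.0]
finger_gap: 37.1
finger_force: 20.0
```

>>> {"api": "servo_tool", "payload": {
  "motion": [
    {"wx": 0, "wy": 0, "wz": 0, "dx": 0, "dy": 0, "dz": 0, "fingers": 0.1},
    {"wx": 0, "wy": 0, "wz": 0, "dx": 0, "dy": 0, "dz": 0, "fingers": 0},
    {"wx": 0, "wy": 0, "wz": 0, "dx": 0, "dy": 0, "dz": 0, "fingers": -0.5},
    {"wx": 0, "wy": 0, "wz": 0, "dx": 0, "dy": 0, "dz": 0, "fingers": -0.6},
    {"wx": 0, "wy": 0, "wz": 0, "dx": 0, "dy": 0, "dz": 0, "fingers": -0.6},
    {"wx": 0, "wy": 0, "wz": 0, "dx": 0, "dy": 0, "dz": 0, "fingers": -0.6}
  ]
}}

```text
clock: 24.0
eef_pos: [629.0, 25.1, 17.0]
eef_rot: [3.142, -0.0, 1.47]
wrist_force: [-0.2, -1.5, -0.0]
finger_gap: 74.0
finger_force: 0.0
```

>>> {"api": "servo_tool", "payload": {
  "motion": [
    {"wx": 0, "wy": 0, "wz": 0, "dx": 0, "dy": 0, "dz": -0.3, "fingers": -1},
    {"wx": 0, "wy": 0, "wz": 0, "dx": 0, "dy": 0, "dz": -0.6, "fingers": -1},
    {"wx": 0, "wy": 0, "wz": 0, "dx": 0, "dy": 0, "dz": -0.9, "fingers": -1}
  ]
}}

```text
clock: 24.3
eef_pos: [628.8, 25.1, 108.0]
eef_rot: [-3.141, 0.0, 1.47]
wrist_force: [-0.5, 0.2, -0.3]
finger_gap: 92.9
finger_force: 0.0
```

>>> {"api": "servo_tool", "payload": {
  "motion": [
    {"wx": 0, "wy": 0, "wz": 0, "dx": 0.13, "dy": -0.35, "dz": 0, "fingers": -1},
    {"wx": 0, "wy": 0, "wz": 0, "dx": 0.26, "dy": -0.7, "dz": 0, "fingers": -1},
    {"wx": 0, "wy": 0, "wz": 0, "dx": 0.39, "dy": -0.97, "dz": 0, "fingers": -1}
  ]
}}

```text
clock: 24.6
eef_pos: [534.8, 74.1, 107.0]
eef_rot: [-3.142, -0.0, 1.47]
wrist_force: [0.5, 0.2, 0.1]
finger_gap: 93.8
finger_force: 0.0
```

>>> {"api": "servo_tool", "payload": {
  "motion": [
    {"wx": 0, "wy": 0, "wz": 0, "dx": 0.13, "dy": -0.35, "dz": 0, "fingers": -1},
    {"wx": 0, "wy": 0, "wz": 0, "dx": 0.26, "dy": -0.7, "dz": 0.1, "fingers": -1},
    {"wx": 0, "wy": 0, "wz": 0, "dx": 0.39, "dy": -0.97, "dz": 0.2, "fingers": -1},
    {"wx": 0, "wy": 0, "wz": 0, "dx": 0.39, "dy": -0.97, "dz": 0.2, "fingers": -1},
    {"wx": 0, "wy": 0, "wz": 0, "dx": 0.39, "dy": -0.97, "dz": 0.2, "fingers": -1}
  ]
}}

```text
clock: 25.1
eef_pos: [444.1, 122.5, 87.4]
eef_rot: [3.141, -0.0, 1.471]
wrist_force: [0.1, 0.1, 0.0]
finger_gap: 94.1
finger_force: 0.0
```

```bash
python3 - <<'E'
from h import *
go((443.5,122),-10)
c=camera("wrist")
for r in trace("foot_54",c): print(r["conf"],r["location"],fit([(c,r["pixels"])],443.5,122,54))
E
```

```text
t 25.1 pos [444.1 122.5  87.4] [ 3.141 -0.     1.471] gap 94.1 F 0.0 shift [-0.005 -0.006  0.974]
0.93 [590.4, 240.3] (array([443.5, 122. ]), np.float64(1.0))
0.72 [311.1, 243.2] (array([443.98193359, 122.80932617]), np.float64(0.04249434246919792))
0.64 [550.7, 335.5] (array([443.5, 122. ]), np.float64(1.0))
```

>>> {"api": "servo_tool", "payload": {
  "motion": [
    {"wx": 0, "wy": 0, "wz": 0, "dx": 0, "dy": 0, "dz": 0.25, "fingers": -1},
    {"wx": 0, "wy": 0, "wz": 0, "dx": 0, "dy": 0, "dz": 0.5, "fingers": -1},
    {"wx": 0, "wy": 0, "wz": 0, "dx": 0, "dy": 0, "dz": 0.75, "fingers": -1},
    {"wx": 0, "wy": 0, "wz": 0, "dx": 0, "dy": 0, "dz": 0.96, "fingers": -0.6},
    {"wx": 0, "wy": 0, "wz": 0, "dx": 0, "dy": 0, "dz": 0.96, "fingers": -0.3},
    {"wx": 0, "wy": 0, "wz": 0, "dx": 0, "dy": 0, "dz": 0.96, "fingers": 0},
    {"wx": 0, "wy": 0, "wz": 0, "dx": 0, "dy": 0, "dz": 0.96, "fingers": 1}
  ]
}}

```text
clock: 25.9
eef_pos: [444.9, 122.2, -7.9]
eef_rot: [3.14, -0.001, 1.469]
wrist_force: [-0.0, -0.9, 0.3]
finger_gap: 65.3
finger_force: 0.0
```

>>> {"api": "servo_tool", "payload": {
  "motion": [
    {"wx": 0, "wy": 0, "wz": 0, "dx": 0, "dy": 0, "dz": 0, "fingers": 1},
    {"wx": 0, "wy": 0, "wz": 0, "dx": 0, "dy": 0, "dz": 0, "fingers": 1},
    {"wx": 0, "wy": 0, "wz": 0, "dx": 0, "dy": 0, "dz": 0, "fingers": 1},
    {"wx": 0, "wy": 0, "wz": 0, "dx": 0, "dy": 0, "dz": 0, "fingers": 1},
    {"wx": 0, "wy": 0, "wz": 0, "dx": 0, "dy": 0, "dz": 0, "fingers": 1},
    {"wx": 0, "wy": 0, "wz": 0, "dx": 0, "dy": 0, "dz": 0, "fingers": 1},
    {"wx": 0, "wy": 0, "wz": 0, "dx": 0, "dy": 0, "dz": 0, "fingers": 1},
    {"wx": 0, "wy": 0, "wz": 0, "dx": 0, "dy": 0, "dz": 0, "fingers": 1}
  ]
}}

```text
clock: 26.7
eef_pos: [444.0, 122.3, -8.8]
eef_rot: [3.141, -0.0, 1.47]
wrist_force: [-1.6, -1.0, 6.7]
finger_gap: 37.1
finger_force: 20.0
```

>>> {"api": "servo_tool", "payload": {
  "motion": [
    {"wx": 0, "wy": 0, "wz": 0, "dx": 0, "dy": 0, "dz": -0.1, "fingers": 1},
    {"wx": 0, "wy": 0, "wz": 0, "dx": 0, "dy": 0, "dz": -0.4, "fingers": 1},
    {"wx": 0, "wy": 0, "wz": 0, "dx": -0.1, "dy": 0.12, "dz": -0.7, "fingers": 1},
    {"wx": 0, "wy": 0, "wz": 0, "dx": -0.35, "dy": 0.4, "dz": -0.9, "fingers": 1},
    {"wx": 0, "wy": 0, "wz": 0, "dx": -0.6, "dy": 0.7, "dz": -0.9, "fingers": 1},
    {"wx": 0, "wy": 0, "wz": 0, "dx": -0.83, "dy": 0.97, "dz": -0.9, "fingers": 1}
  ]
}}

```text
clock: 27.3
eef_pos: [533.3, 28.6, 82.4]
eef_rot: [3.14, -0.0, 1.47]
wrist_force: [-0.6, 0.1, -0.4]
finger_gap: 37.4
finger_force: 20.0
```

>>> {"api": "servo_tool", "payload": {
  "motion": [
    {"wx": 0, "wy": 0, "wz": 0, "dx": -0.3, "dy": 0.3, "dz": 0, "fingers": 1},
    {"wx": 0, "wy": 0, "wz": 0, "dx": -0.6, "dy": 0.65, "dz": 0, "fingers": 1},
    {"wx": 0, "wy": 0, "wz": 0, "dx": -0.83, "dy": 0.97, "dz": 0, "fingers": 1},
    {"wx": 0, "wy": 0, "wz": 0, "dx": -0.83, "dy": 0.97, "dz": 0, "fingers": 1},
    {"wx": 0, "wy": 0, "wz": 0, "dx": -0.83, "dy": 0.97, "dz": 0, "fingers": 1}
  ]
}}

```text
clock: 27.8
eef_pos: [619.8, -62.7, 80.7]
eef_rot: [-3.141, -0.0, 1.469]
wrist_force: [0.1, -0.4, -1.0]
finger_gap: 37.4
finger_force: 20.0
```

```bash
python3 - <<'E'
from h import *
go("p2",6.4)
z=read_state()["eef_pos"][2]+8.8
for n in("scene","side"):
  c=camera(n)
  for r in trace("foot_54",c):
    f=fit([(c,r["pixels"])],620,-62,54,z)
    if f[1]<.5: print(r["conf"],r["location"],f)
E
```

```text
t 27.8 pos [619.8 -62.7  80.7] [-3.141 -0.     1.469] gap 37.4 F 20.0 shift [-0.     0.001  0.743]
0.95 [283.7, 228.8] (array([616.73632812, -63.60839844]), np.float64(0.13936430317848414))
0.9 [347.1, 236.4] (array([618.90248871, -61.54890823]), np.float64(0.07214206437291892))
```

>>> {"api": "servo_tool", "payload": {
  "motion": [
    {"wx": 0, "wy": 0, "wz": 0, "dx": 0, "dy": 0, "dz": 0.25, "fingers": 1},
    {"wx": 0, "wy": 0, "wz": 0, "dx": 0, "dy": 0, "dz": 0.5, "fingers": 1},
    {"wx": 0, "wy": 0, "wz": 0, "dx": 0, "dy": 0, "dz": 0.65, "fingers": 1},
    {"wx": 0, "wy": 0, "wz": 0, "dx": 0, "dy": 0, "dz": 0.72, "fingers": 1},
    {"wx": 0, "wy": 0, "wz": 0, "dx": 0, "dy": 0, "dz": 0.74, "fingers": 1},
    {"wx": 0, "wy": 0, "wz": 0, "dx": 0, "dy": 0, "dz": 0.745, "fingers": 1},
    {"wx": 0, "wy": 0, "wz": 0, "dx": 0, "dy": 0, "dz": 0.745, "fingers": 1}
  ]
}}

```text
clock: 28.7
eef_pos: [620.6, -62.5, 7.4]
eef_rot: [3.14, 0.0, 1.47]
wrist_force: [-0.4, 0.1, -0.4]
finger_gap: 37.4
finger_force: 20.0
```

>>> {"api": "servo_tool", "payload": {
  "motion": [
    {"wx": 0, "wy": 0, "wz": 0, "dx": 0, "dy": 0, "dz": 0, "fingers": 0.1},
    {"wx": 0, "wy": 0, "wz": 0, "dx": 0, "dy": 0, "dz": 0, "fingers": 0},
    {"wx": 0, "wy": 0, "wz": 0, "dx": 0, "dy": 0, "dz": 0, "fingers": -0.5},
    {"wx": 0, "wy": 0, "wz": 0, "dx": 0, "dy": 0, "dz": 0, "fingers": -0.6},
    {"wx": 0, "wy": 0, "wz": 0, "dx": 0, "dy": 0, "dz": 0, "fingers": -0.6},
    {"wx": 0, "wy": 0, "wz": 0, "dx": 0, "dy": 0, "dz": 0, "fingers": -0.6}
  ]
}}

```text
clock: 29.3
eef_pos: [620.1, -62.5, 6.4]
eef_rot: [3.142, 0.0, 1.47]
wrist_force: [-0.5, 0.3, -1.0]
finger_gap: 74.3
finger_force: 0.0
```

>>> {"api": "servo_tool", "payload": {
  "motion": [
    {"wx": 0, "wy": 0, "wz": 0, "dx": 0, "dy": 0, "dz": -0.3, "fingers": -0.6},
    {"wx": 0, "wy": 0, "wz": 0, "dx": 0, "dy": 0, "dz": -0.6, "fingers": -0.6},
    {"wx": 0, "wy": 0, "wz": 0, "dx": 0, "dy": 0, "dz": -1, "fingers": -0.6},
    {"wx": 0, "wy": 0, "wz": 0, "dx": 0, "dy": -0.4, "dz": -1, "fingers": -0.6},
    {"wx": 0, "wy": 0, "wz": 0, "dx": 0, "dy": -0.8, "dz": -1, "fingers": -0.6},
    {"wx": 0, "wy": 0, "wz": 0, "dx": 0, "dy": -1, "dz": -1, "fingers": -0.6}
  ]
}}

```text
clock: 29.9
eef_pos: [518.3, -52.1, 106.6]
eef_rot: [-3.141, -0.0, 1.47]
wrist_force: [-0.2, 0.7, 0.7]
finger_gap: 75.3
finger_force: 0.0
```

>>> {"api": "servo_tool", "payload": {
  "motion": [
    {"wx": 0, "wy": 0, "wz": 0, "dx": 0, "dy": -0.4, "dz": -0.4, "fingers": -0.6},
    {"wx": 0, "wy": 0, "wz": 0, "dx": 0, "dy": -0.8, "dz": -0.8, "fingers": -0.6},
    {"wx": 0, "wy": 0, "wz": 0, "dx": 0, "dy": -1, "dz": -1, "fingers": -0.6},
    {"wx": 0, "wy": 0, "wz": 0, "dx": 0, "dy": -1, "dz": -1, "fingers": -0.6},
    {"wx": 0, "wy": 0, "wz": 0, "dx": 0, "dy": -1, "dz": -1, "fingers": -0.6}
  ]
}}

```text
clock: 30.4
eef_pos: [421.3, -42.4, 207.0]
eef_rot: [3.14, 0.0, 1.47]
wrist_force: [-0.3, -0.3, 0.1]
finger_gap: 75.1
finger_force: 0.0
```

```bash
python3 - <<'E'
from h import *
P=dict(p1=36,p2=54,p3=72,p4=90)
for n in("scene","side"):
  c=camera(n);cv2.imwrite(f"pics/{n}9.png",c["image"][:,:,::-1])
  for r in trace("foot_54",c):
    p=atz(c,r["location"],40)
    k=min(P,key=lambda k:np.hypot(*(proj(c,(*T[k],15+P[k]/2))-r["location"])))
    f=fit([(c,r["pixels"])],*T[k],P[k],15);print(n,k,f[0].round(1),round(f[1],3),(f[0]-T[k]).round(1))
  for r in trace("spool",c)[:1]: print("spool",atz(c,np.argwhere(r["pixels"]).mean(0)[::-1],25)[:2].round(1))
go("p2",6.4)
E
```

```text
scene p1 [ 609.1 -152.5] 0.088 [-1.6 -2.3]
scene p2 [619.  -64.2] 0.042 [-0.8 -1.5]
scene p4 [636.2 112.2] 0.067 [-1.7 -0.2]
spool [ 440.3 -245.6]
side p1 [ 611.5 -152. ] 0.089 [ 0.8 -1.8]
side p3 [629.2  22.9] 0.114 [ 0.4 -2. ]
side p4 [640.  111.5] 0.25 [ 2.1 -0.9]
side p2 [621.  -64.6] 0.04 [ 1.2 -1.9]
side p1 [ 610.9 -218.2] 0.396 [  0.2 -68. ]
spool [ 442.6 -243.4]
t 30.7 pos [421.2 -42.3 205.5] [-3.14 -0.    1.47] gap 75.2 F 0.0 shift [-0.003  2.     1.987]
```

View pics/scene9.png

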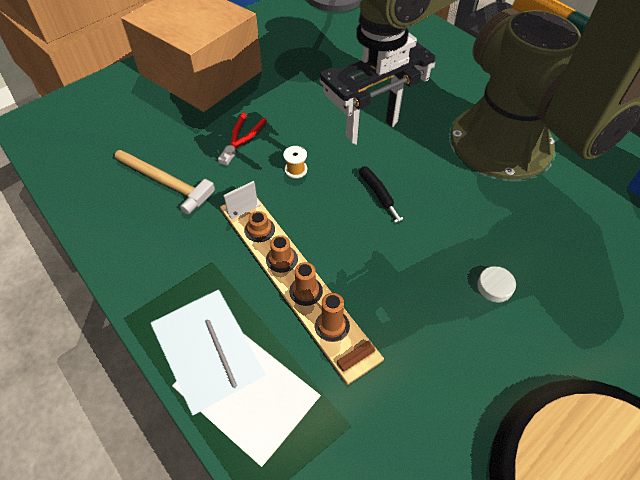

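The picture shows all four feet upright on the pads, rising from the stop: (259,226), (281,253), (306,284) and (333,317). Each measures about 3 mm or less from its pad's centre. The spool at (295,162) has not moved and the arm is clear.

```bash
python3 -c "
from cell import *
print(sign_off())"
```

```text
the job is handed in; nothing more can be done
None
```

All four feet stand upright on their pads in height order from the steel stop (36, 54, 72, 90 mm), each about 3 mm or less from its pad's centre by camera; the spool is undisturbed, and the job was handed in at about 31 s with no verdict returned.

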